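# Reload the bench tape rack

## Robot

A 6-joint arm with a two-finger parallel gripper is mounted at the origin on the work surface. World frame = base frame: x ahead of the robot, y to its left, z up, the work surface at z = 0. Lengths are in mm, angles in rad, forces in N, time in s.
With the tool pointing down it reaches from about 350 to 875 mm from the base axis. Payload 4.2 kg.
Tool frame: the origin (TCP) lies at the very end of the fingers, on their centre line; the grasp point (between the pads) lies 19 mm behind it; z points along the fingers, y is the line along which they close (so a half turn about z gives the same grasp; the last joint's range is limited). The gripper opens to 85 mm and grips with 20 to 120 N. Pads are 22 mm wide; open, the fingers measure 114 mm over their backs; the gripper's body (76 mm by 85 mm) begins 54 mm behind the grasp point. The pads swing forward as they close: fully open they stand 13 mm farther back than shut.
Start: joints at [1.39, 0.385, 0.008, 0, -1.194, -0.259], TCP at [266.065, 565.516, 231.312] pointing down, gripper open.
Joint ranges: [-3.14, 3.14], [-1.21, 2.06], [-1.07, 1.41], [-3.16, 2.05], [-2.99, -0.16], [-3.1, 3.1]. Speed limits (rad/s): [2.79, 2.79, 3.14, 3.14, 3.14, 3.14].

## Interface

Orientations are given as a unit quaternion [x, y, z, w].
In Python, from bench import monitor, get_image, camera_info, job_done gives the robot as it stands.
- The arm moves only by the tool send_rows, never from a script. Its argument "series" is a list of rows, each a list of 3 entries, a list of its own where there are three numbers: the shift along the tool's x, y, z in mm, then the turn, a rotation vector about the tool's x, y, z in rad, then the finger opening in mm, from 0 to 85.4. A call has 1 to 8 rows; each row shifts and turns the commanded pose from where the row before left it, along the tool's axes as they then stand; what a row does not reach is not made up. A row lasts 1/10 s, in which the tool goes at most 50 mm and 8.59 degrees, less where a joint would pass 70% of its speed; a pose out of reach is approached as far as the arm can. A call with a gripper value outside its range is refused whole. The fingers move at their own pace and stop on an object; the grip force is fixed at half the most. Time passes only in rows, so rows that do not move let the fingers close. It gives the time, the measured TCP pose, the force, the opening and the grip force at its end, in the units of the state.
- monitor.read_state(): the state, without advancing time (a new reading comes with each control period).
- get_image(name): name is "scene" or "top"; returns the picture (480x640x3 uint8, red, green, blue); there is no depth.
- camera_info(name): a dict with "intrinsics" (3x3 intrinsics, pixels), "R" (3x3) and "t" (3): a world point X has camera coordinates R X + t. Camera axes: x right, y down, z forward; pixel columns grow to the right and rows downward; lengths in mm; the calibration is good to about 2 mm. A picture is of the moment at which its call begins. camera_info takes no time and is no camera call.
- job_done(): hands the job in; it is judged then, once.
The state is a dict: "clock": time; "joints": joint angles; "joint_vel": joint speeds; "joint_efforts": joint torques, N m; "position": TCP position; "ee_rot": TCP orientation; "contact_force": force on the tool from outside, world axes, zero at the start; "wrist_torque": the same for the moment, N m; "gripper_width": finger opening in mm; "grasp_force": force on a finger pad.
Only numpy, scipy, OpenCV 4.12 (cv2) and the standard library are available. Lean on these libraries where they do the work, as an engineer would, in place of code of your own. Each camera call takes 0.05 s, during which the arm holds its last target. There are 200 camera calls.

## Task

The tape rack has come back with its yellow keeper pinned for transport: draw the lock pin out of its bore and park it lying in the two white notches beside the bore, handle on the same side as before, then slide the keeper fully open. Lift every used-up reel (bare brown core) off the rack into the grey bin, lay every full reel from the wooden tray into saddles of the rack, so that each spindle sits level in a facing pair, and then slide the keeper fully shut over the spindles, leaving the pin parked. Leave the circuit module where it is.

Things in the scene. Friction and masses are not known exactly. Their poses are not given: they have to be found in the camera images.
- rack: fixed tape rack: blue rails on a dark base plate 270 x 190 x 6 mm. Origin on the bench below the middle saddle pair; x runs across the spindles (bore end at -x, nearer the robot), y along the spindles, z up. At x = -140 mm two blue cheeks 28 mm wide, 76 mm high (y -60 to -70 and -106 to -118 mm) hold the pin in 11 mm square bores along y; the yellow keeper's lug stands between them.
- rack_saddle0 (a point): saddle pair nearest the bore end (rack x = -70 mm): point on the axis of a spindle seated in this saddle pair, midway between the rails, 45 mm above the bench; axes as the rack's. Saddles are 90 degree V notches, 28 mm wide at the mouth, in two rails 8 mm thick whose mid-planes lie 55 mm either side along rack y; rail tops 52 mm above the bench.
- rack_saddle1 (a point): middle saddle pair (rack x = 0): point on the axis of a spindle seated in this saddle pair, midway between the rails, 45 mm above the bench; axes as the rack's. Saddles are 90 degree V notches, 28 mm wide at the mouth, in two rails 8 mm thick whose mid-planes lie 55 mm either side along rack y; rail tops 52 mm above the bench.
- rack_saddle2 (a point): saddle pair farthest from the bore (rack x = +70 mm): point on the axis of a spindle seated in this saddle pair, midway between the rails, 45 mm above the bench; axes as the rack's. Saddles are 90 degree V notches, 28 mm wide at the mouth, in two rails 8 mm thick whose mid-planes lie 55 mm either side along rack y; rail tops 52 mm above the bench.
- rack_bore (a point): mouth of the pin's bore on the outer face of the outer cheek, at the height of the pin's axis in the bore (60 mm above the bench); axes as the rack's. The pin is drawn out along rack -y; its tip starts 62 mm inside this mouth.
- rack_park (a point): where the pin's origin rests when parked, 54 mm above the bench; axes as the rack's. The pin lies along rack y, tip to +y, shank in two white open-topped V notches (47 mm wide mouths, tops 72 mm above the bench) 24 to 34 and 70 to 78 mm from here towards +y; the handle hangs free on their -y side. 5 mm further to +y or 10 mm to -y is still good.
- pin: lock pin, level: orange handle 36 mm long (y), 14 wide (x), 18 high (z), steel shank 8 mm thick out of it along +y from 18 to 86 mm. Origin: handle centre. 45 g. Starts loose in the bore, handle on the rack's -y side, origin 24 mm outside the bore mouth; it is clear of the outer cheek once drawn 65 mm. If dropped it can be picked up by the handle.
- pin_tip (a point): tip of the pin's shank, 86 mm from the handle's centre along its y.
- keeper (a joint): travel of the yellow keeper along rack +x: 0 = shut (its three tabs, 22 mm wide, 57 to 62 mm above the bench, cover the -y rail's saddles), 0.035 m = fully open (tabs between the saddles). It runs along the rack's -y side, outer face 92 mm from the centre line. Friction about 2 N; stays where left. With the pin in the bore it moves at most some 4 mm.
- keeper_knob (a point): centre of the top of the keeper's upright black knob, 14 x 14 mm square and 36 mm high, top 98 mm above the bench; it moves with the keeper.
- bin: fixed grey open bin for used reels, 200 x 200 mm (its x, y) x 45 mm high, walls and floor 5 mm. Origin: centre of its underside, on the bench.
- tray: fixed shallow wooden tray with the full reels, 280 mm (x) x 150 mm (y), in three cells side by side along x, walls and dividers 22 mm high, walls and floor 4 mm thick; the spindles reach out over its long walls. Origin: centre of its underside, on the bench.
- reel_red: full reel, one rigid piece: two black hexagonal flanges (50 mm across flats, 58 across corners, outer faces 40 mm apart), a red roll of tape 46 mm across between them, steel spindle 8 mm thick, 144 mm long through both; 0.1 to 0.2 kg. Lies in the tray on a flange flat, spindle level. Origin: centre of the reel on the spindle axis (29 mm above the bench); y along the spindle. May be absent.
- reel_blue: full reel, one rigid piece: two black hexagonal flanges (50 mm across flats, 58 across corners, outer faces 40 mm apart), a blue roll of tape 46 mm across between them, steel spindle 8 mm thick, 144 mm long through both; 0.1 to 0.2 kg. Lies in the tray on a flange flat, spindle level. Origin: centre of the reel on the spindle axis (29 mm above the bench); y along the spindle. May be absent.
- reel_green: full reel, one rigid piece: two black hexagonal flanges (50 mm across flats, 58 across corners, outer faces 40 mm apart), a green roll of tape 46 mm across between them, steel spindle 8 mm thick, 144 mm long through both; 0.1 to 0.2 kg. Lies in the tray on a flange flat, spindle level. Origin: centre of the reel on the spindle axis (29 mm above the bench); y along the spindle. May be absent.
- empty0: used-up reel: black hexagonal flanges (50 mm across flats, outer faces 40 mm apart) and 144 mm spindle 8 mm thick as the full ones, but only a bare brown core 22 mm thick between the flanges; 80 g. If present it starts in a saddle pair, a flange flat on top. Origin: centre of the reel on the spindle axis; y along the spindle. May be absent.
- empty1: used-up reel: black hexagonal flanges (50 mm across flats, outer faces 40 mm apart) and 144 mm spindle 8 mm thick as the full ones, but only a bare brown core 22 mm thick between the flanges; 80 g. If present it starts in a saddle pair, a flange flat on top. Origin: centre of the reel on the spindle axis; y along the spindle. May be absent.
- empty2: used-up reel: black hexagonal flanges (50 mm across flats, outer faces 40 mm apart) and 144 mm spindle 8 mm thick as the full ones, but only a bare brown core 22 mm thick between the flanges; 80 g. If present it starts in a saddle pair, a flange flat on top. Origin: centre of the reel on the spindle axis; y along the spindle. May be absent.
- module: bystander: green circuit module 90 x 50 x 18 mm lying on the bench between the reels and the rack; origin centre of its underside. To be left alone.
Not all that is in view belongs to the job. Of the things like the pin, leave any that is purple; of the rest the smaller one is meant.

How it is judged:
By the outcome, as a careful person would: the job done as asked, in the order asked, and still so for the second after the job is handed in, with the robot touching nothing.
Of reel_red, reel_blue, reel_green only 2 to 3 are there at a start; the rules pass over those that are not, and their reading is None.
Of empty0, empty1, empty2 only 2 to 3 are there at a start; the rules pass over those that are not, and their reading is None.
At some moment in a run one of reel_red, reel_blue, reel_green may be knocked a few centimetres aside while the robot is not near it.
Once in a run the grip may slacken for a moment while it holds something.
It also fails if it takes over 210 s, if anything falls off the work surface, if the arm or the gripper's body presses on something with over 40 N, if the wrist force passes 120 N, or if a joint passes its speed limit or range.

## Working session

There is one attempt and no reset: what is moved stays moved. The work goes in short steps, Python scripts to look and compute and a tool call to move; the robot and the scene stay as the last step left them, time stands still between calls to the robot, and variables do not carry over. Pictures are saved under pics/ and viewed, at most 14 in all, crops included, and the job is handed in when it is done.

Besides the shell and the picture viewer there is one more tool, called by a JSON object that holds its "method" and its "body", one argument or row to a line. send_rows: Moves the arm, as the interface text tells. Its arguments: {"type":"object","properties":{"series":{"type":"array"}},"required":["series"]}

```bash
ls; mkdir -p pics; python3 - <<'E'
from bench import monitor,get_image,camera_info
import cv2
for n in("scene","top"):
    cv2.imwrite(f"pics/{n}0.png",cv2.cvtColor(get_image(n),cv2.COLOR_RGB2BGR)); print(n,camera_info(n))
s=monitor.read_state(); print(s)
E
```

```text
pics
scene {'intrinsics': array([[484.64353145,   0.        , 326.53459343],
       [  0.        , 484.64353145, 244.41196626],
       [  0.        ,   0.        ,   1.        ]]), 'R': array([[ 0.31414681,  0.94930055,  0.01184264],
       [ 0.51966331, -0.1615031 , -0.8389677 ],
       [-0.79451987,  0.26971321, -0.54405234]]), 't': array([-150.76105241, -174.18930892, 1371.91746273])}
top {'intrinsics': array([[499.1438028 ,   0.        , 321.62989266],
       [  0.        , 499.1438028 , 230.72242905],
       [  0.        ,   0.        ,   1.        ]]), 'R': array([[ 4.93557537e-03, -9.99987810e-01,  1.42955127e-04],
       [-9.89416372e-01, -4.90413040e-03, -1.45021352e-01],
       [ 1.45020285e-01,  5.74321671e-04, -9.89428515e-01]]), 't': array([  4.63393607, 520.03420375, 988.74517973])}
{'clock': 0.1, 'joints': array([ 1.38960438e+00,  3.85494147e-01,  6.73734530e-03, -4.35963678e-04,
       -1.19402781e+00, -2.58613996e-01]), 'joint_vel': array([-1.51149772e-03, -1.64059153e-05,  2.43946901e-03,  1.05633812e-03,
       -1.38390734e-03,  1.08261545e-03]), 'joint_efforts': array([-3.62941046e-04, -3.93322742e+01,  1.88928008e+01,  4.19790432e+00,
       -2.63640301e-03,  6.66632616e-06]), 'position': array([265.85319463, 565.04197275, 230.31226001]), 'ee_rot': array([ 9.75900576e-01, -2.18213284e-01, -1.63986041e-04,  1.00123691e-03]), 'contact_force': array([ 0.19685331, -0.11955467, -0.17604796]), 'wrist_torque': array([-0.02337406,  0.04266149, -0.02073955]), 'grasp_force': 0.0, 'gripper_width': 85.68353842842644}
```

View pics/scene0.png

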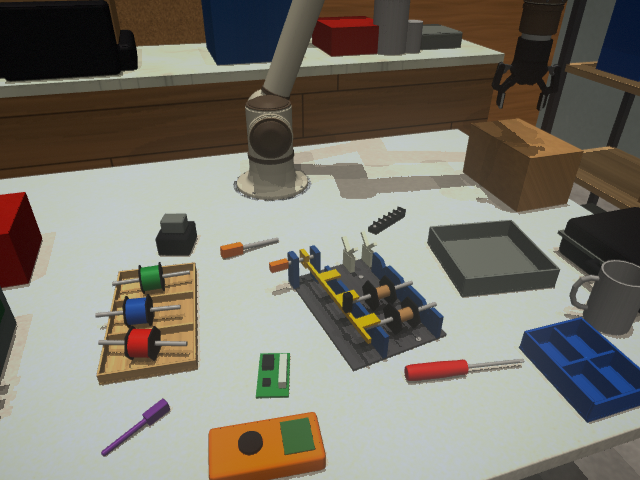

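View pics/top0.png

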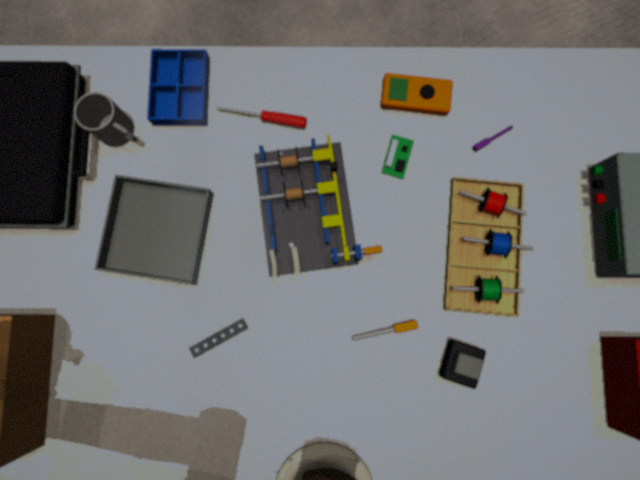

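The scene view shows the rack in the centre at about (365,300), with the pin's orange handle at (280,265). The tray is at (150,320) with green, blue and red reels, and the bin is at (490,255). Two bare-core reels sit in the far saddles, at (378,290) and (402,315).

Candidates for the pin:
- the orange handle in the bore, top (371,250)
- the larger loose orange driver, top (405,326)
- the purple one, top (492,138)
- the red driver, top (283,118)

The bore one fits: it sits in the cheeks and is the smaller orange one. I'll confirm that in an enlarged crop.

```bash
python3 - <<'E'
import cv2,numpy as np
t=cv2.imread("pics/top0.png");s=cv2.imread("pics/scene0.png")
a=cv2.resize(t[130:285,235:385],(400,413),interpolation=cv2.INTER_CUBIC)
b=cv2.resize(s[220:375,260:460],(400,310),interpolation=cv2.INTER_CUBIC)
o=np.zeros((600,800,3),np.uint8)
a=cv2.resize(t[125:345,240:420],(490,600),interpolation=cv2.INTER_CUBIC)
o[:,:490]=a; b=cv2.resize(s[230:370,265:450],(310,235),interpolation=cv2.INTER_CUBIC); o[:235,490:]=b
cv2.imwrite("pics/c1.png",o)
b=cv2.resize(s[225:375,215:450],(800,511),interpolation=cv2.INTER_CUBIC);cv2.imwrite("pics/c2.png",b)
E
```

```text
(no output)
```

View pics/c1.png

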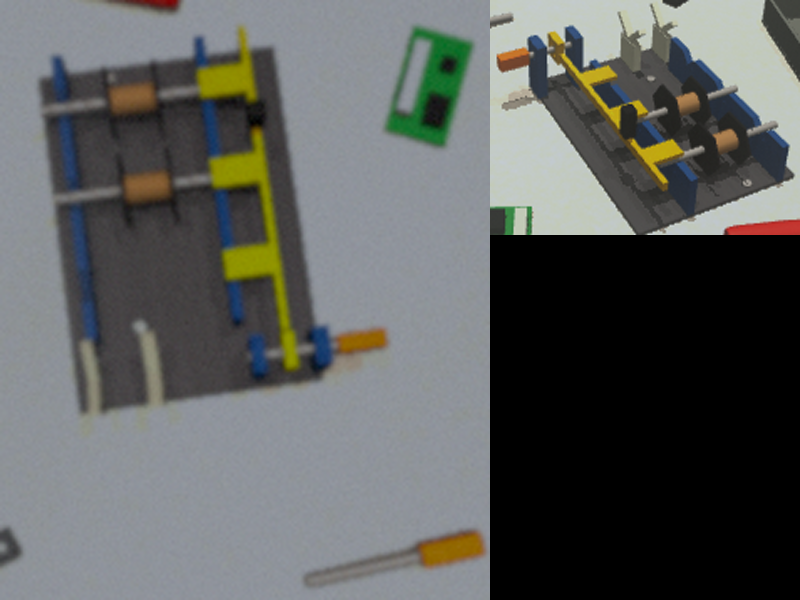

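View pics/c2.png

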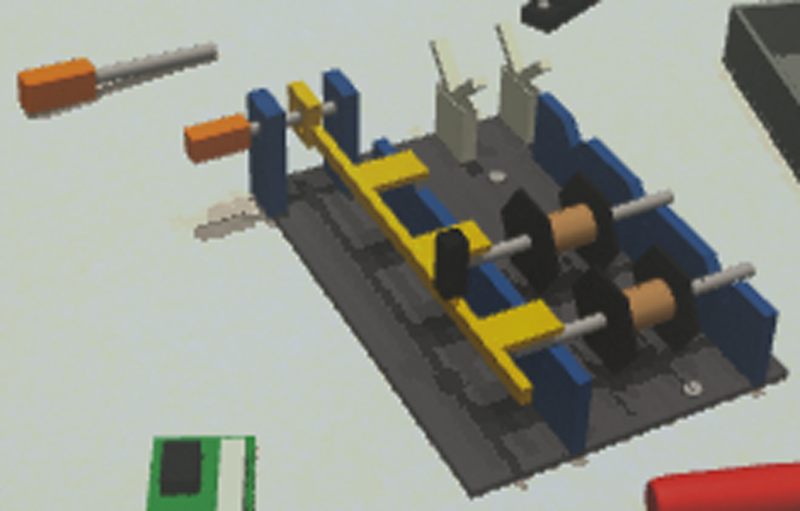

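The crops confirm that the small orange-handled pin sits in the blue cheeks of the rack and the larger driver lies loose, so the bore one is the pin. The white V plates stand at the near end on the far (+y) side. Next I measure.

```bash
cat > h.py <<'E'
import numpy as np,cv2
from bench import monitor,get_image,camera_info
CI={n:camera_info(n) for n in("scene","top")}
def ray(n,uv):
    c=CI[n];d=c["R"].T@np.linalg.inv(c["intrinsics"])@np.array([uv[0],uv[1],1.]);return -c["R"].T@c["t"],d/np.linalg.norm(d)
def plane(n,uv,z):
    C,d=ray(n,uv);return C+d*(z-C[2])/d[2]
def tri(us,ut):
    A=np.zeros((3,3));b=np.zeros(3);L=[]
    for n,u in(("scene",us),("top",ut)):
        C,d=ray(n,u);P=np.eye(3)-np.outer(d,d);A+=P;b+=P@C;L.append((C,P))
    X=np.linalg.solve(A,b);return X,[np.linalg.norm(P@(X-C)) for C,P in L]
def proj(n,X):
    c=CI[n];p=c["intrinsics"]@(c["R"]@np.asarray(X,float)+c["t"]);return p[:2]/p[2]
HSV={"orange":((5,150,120),(17,255,255)),"yellow":((22,150,80),(32,255,255)),"blue":((100,120,50),(125,255,255)),
"red":((0,170,90),(4,255,255)),"green":((50,150,50),(75,255,255)),"brown":((8,70,90),(18,170,230)),"black":((0,0,0),(180,255,30))}
def comps(img,col,roi,amin=15):
    x0,y0,x1,y1=roi;hsv=cv2.cvtColor(img,cv2.COLOR_BGR2HSV)
    m=cv2.inRange(hsv,*[np.array(v) for v in HSV[col]]);k=np.zeros_like(m);k[y0:y1,x0:x1]=m[y0:y1,x0:x1]
    n,l,st,ce=cv2.connectedComponentsWithStats(k)
    return [(st[i,4],ce[i].round(1),st[i,:4],np.argwhere(l==i)[:,::-1]) for i in range(1,n) if st[i,4]>=amin]
def grab(n,name=None):
    im=cv2.cvtColor(get_image(n),cv2.COLOR_RGB2BGR)
    if name: cv2.imwrite(f"pics/{name}.png",im)
    return im
E
python3 - <<'E'
from h import *
S=cv2.imread("pics/scene0.png");T=cv2.imread("pics/top0.png")
for n,im,roi,troi in(("scene",S,(255,215,450,370),(90,255,210,385)),("top",T,(245,130,390,285),(440,170,535,325))):
    print(n)
    for c in("orange","yellow","blue","brown","black"):
        for a,ce,bb,p in comps(im,c,roi):
            r=cv2.minAreaRect(p.astype(np.float32));print(c,a,ce,bb,np.round(r[0],1),np.round(r[1],1),round(r[2],1))
    for c in("red","green","blue"):
        for a,ce,bb,p in comps(im,c,troi,30): print(" reel",c,a,ce,bb)
# bin & tray corners
    roi=(425,205,560,300) if n=="scene" else (90,170,220,290)
    g=cv2.cvtColor(im,cv2.COLOR_BGR2GRAY);x0,y0,x1,y1=roi
    m=(g[y0:y1,x0:x1]<130).astype(np.uint8);cs,_=cv2.findContours(m,cv2.RETR_EXTERNAL,2)
    k=max(cs,key=cv2.contourArea);h=cv2.convexHull(k);print("bin",cv2.contourArea(k),(cv2.approxPolyDP(h,6,True)[:,0]+[x0,y0]).tolist())
    roi=(90,255,205,390) if n=="scene" else (435,170,535,325)
    x0,y0,x1,y1=roi;hsv=cv2.cvtColor(im,cv2.COLOR_BGR2HSV)[y0:y1,x0:x1];m=cv2.inRange(hsv,(10,60,60),(25,255,255))
    cs,_=cv2.findContours(m,cv2.RETR_EXTERNAL,2);h=cv2.convexHull(np.vstack([c for c in cs if cv2.contourArea(c)>20]));print("tray",(cv2.approxPolyDP(h,5,True)[:,0]+[x0,y0]).tolist())
E
```

```text
scene
orange 81 [278.  262.3] [269 259  19   8] [278.1 262.2] [ 4.5 17.9] 74.1
yellow 37 [303.9 252.4] [300 249   9   8] [304.  252.5] [9.2 3.5] 45.0
yellow 363 [328.4 281.4] [306 261  38  46] [331.1 278.3] [56.8 19.4] 51.3
yellow 50 [353.6 293.7] [348 290  11   9] [353.3 293.4] [10.1  5.8] 54.5
yellow 318 [364.7 321.9] [349 313  32  27] [366.4 320.4] [32.  21.7] 51.3
blue 33 [314.7 249. ] [311 246   8   7] [314.5 249. ] [9.2 3.5] 45.0
blue 41 [292.6 254.6] [288 251  10   8] [292.5 254.5] [9.9 4.2] 45.0
blue 46 [380.5 259.9] [374 253  12  15] [380.1 259.1] [16.8  4. ] 58.4
blue 15 [327.7 267.7] [326 266   5   4] [328.  267.5] [3. 4.] 90.0
blue 63 [396.  273.7] [388 266  16  17] [395.7 273.4] [21.3  3.4] 49.1
blue 48 [342.5 285.2] [337 280  12  11] [342.5 285. ] [13.4  3.5] 45.0
blue 83 [417.1 294.3] [408 286  18  19] [417.  294.1] [24.1  4.1] 48.6
blue 60 [361.8 308. ] [356 302  13  13] [361.9 308.1] [15.4  3.8] 49.4
blue 46 [436.3 312.3] [431 308  12  10] [436.3 312.2] [13.4  2.8] 45.0
blue 57 [382.  331.7] [376 326  13  12] [381.9 331.6] [14.6  4. ] 50.2
brown 125 [278.8 266.8] [26
[... 1236 characters left out ...]
] [13.  4.] 90.0
blue 82 [357.5 251.7] [354 245   8  15] [357.6 251.8] [14.3  6.4] 81.9
blue 77 [334.3 255. ] [331 248   8  15] [334.2 255. ] [14.5  5.9] 78.7
brown 135 [288.  159.9] [280 155  17  11] [288.1 160. ] [ 8.7 16.1] 82.9
brown 138 [293.4 192.4] [286 188  16  10] [293.5 192.5] [ 9. 15.] 90.0
brown 51 [372.2 249.5] [363 245  19  10] [372.4 249.7] [ 7.7 18.2] 80.5
black 70 [330.4 165.2] [320 161  17  10] [328.1 165.5] [16.8  8.4] 6.3
 reel red 295 [495.3 202.4] [485 192  21  21]
 reel green 343 [490.9 289.3] [483 279  18  21]
 reel blue 357 [500.9 243.5] [491 233  20  22]
bin 10080.0 [[115, 174], [214, 193], [196, 285], [94, 269]]
tray [[453, 178], [523, 186], [517, 315], [444, 308]]
```

```bash
python3 - <<'E'
from h import *
np.set_printoptions(suppress=True,precision=1)
T=cv2.imread("pics/top0.png")
print("cam",ray("top",(0,0))[0],ray("scene",(0,0))[0])
for n,a,b in(("outer cheek",(292.6,254.6),(357.5,251.7)),("inner",(314.7,249),(334.3,255)),("core1",(382.6,290.2),(293.4,192.4)),("core2",(405.3,312.7),(288,159.9)),
 ("red",(137.9,341.4),(495.3,202.4)),("green",(149.2,273.8),(490.9,289.3)),("blue",(135.1,310.2),(500.9,243.5)),("pin",(278.5,264.8),(372.2,249.5)),("tray0",(99,384),(523,186)),("tray1",(196,369),(453,178)),("tray2",(119,271),(517,315)),("tray3",(194,262),(444,308))):
    X,r=tri(a,b);print(n,X,np.array(r))
P=[]
for y,ids in((1,[0]),(-1,[1])):
    pass
cs=comps(T,"blue",(245,130,345,245))
rows=[]
for a,ce,bb,p in cs:
    rows.append((ce,np.array([plane("top",q,52)[:2] for q in p])))
L=np.vstack([w for c,w in rows if c[0]<285]);R=np.vstack([w for c,w in rows if c[0]>300])
for w in(L,R):
    vx,vy,x,y=cv2.fitLine(w.astype(np.float32),2,0,.01,.01).ravel();s=np.sign(vx);print("rail",np.degrees(np.arctan2(s*vy,s*vx)),x,y)
for q in((357.5,251.7),(334.3,255)):print("cheek76",plane("top",q,76))
for q in((293.4,192.4),(288,159.9)):print("core55",plane("top",q,55))
print("bin",[plane("top",q,45)[:2] for q in [[115, 174], [214, 193], [196, 285], [94, 269]]])
print("tray",[plane("top",q,22)[:2] for q in [[453, 178], [523, 186], [517, 315], [444, 308]]])
E
```

```text
cam [ 371.1    6.6 1053.7] [1227.9 -255.   602. ]
outer cheek [472.7 -65.6  74.3] [2. 2.]
inner [466.1 -19.4  74. ] [1.5 1.5]
core1 [598.1  66.9  49.9] [1.4 1.4]
core2 [667.1  79.1  49.8] [1.4 1.4]
red [ 582.3 -357.6   31.8] [2.6 2.6]
green [ 401.9 -336.5   37.9] [0.8 0.8]
blue [ 496.3 -364.    30.1] [0.8 0.8]
pin [478.8 -95.9  60.6] [1.8 1.8]
tray0 [ 625.2 -425.6    0.9] [1.5 1.5]
tray1 [ 641.8 -276.5    2.3] [0.2 0.2]
tray2 [ 350.4 -394.8   21.1] [2.4 2.4]
tray3 [ 363.4 -247.4   21.2] [3.6 3.6]
rail 8.308319 587.78766 119.27285
rail 8.249248 595.0162 10.50907
cheek76 [473.1 -63.6  76. ]
cheek76 [466.3 -18.   76. ]
core55 [596.4  65.3  55. ]
core55 [665.   77.4  55. ]
bin [array([635.9, 436.9]), array([596.6, 229.9]), array([407.4, 259.2]), array([438.6, 466.5])]
tray [array([ 636.8, -271. ]), array([ 620.1, -418.6]), array([ 350.7, -391.9]), array([ 364. , -243.5])]
```

```bash
python3 - <<'E'
from h import *
np.set_printoptions(suppress=True,precision=1)
T=cv2.imread("pics/top0.png");S=cv2.imread("pics/scene0.png")
O=np.array([596,66]);a=np.radians(8.3);Rm=np.array([[np.cos(a),np.sin(a)],[-np.sin(a),np.cos(a)]])
rk=lambda X:np.r_[Rm@(X[:2]-O),X[2:]]
for n,s,t in(("A near",(342.8,237.3),(297,272.5)),("A far",(356,250),(291.3,244.5)),("B near",(361.9,232.9),(275.7,276.5)),("B far",(376,245),(272.2,250.5))):
    X,r=tri(s,t);print(n,X,rk(X),np.array(r),rk(plane("top",t,72)))
h=cv2.cvtColor(T,cv2.COLOR_BGR2GRAY)
print(h[240:280:2,264:304])
b=cv2.resize(S[225:285,330:400],(700,600),interpolation=cv2.INTER_CUBIC);cv2.imwrite("pics/c3.png",b)
# knob
X,r=tri((348,296),(331,165));print("knob",rk(X))
for p in((-140,-118,60),(-140,-142,60),(-140,-8,72),(0,0,45),(70,0,45),(-70,0,45)):
    w=Rm.T@np.array(p[:2])+O;print(p,w,proj("top",(*w,p[2])),proj("scene",(*w,p[2])))
E
```

```text
A near [431.4  53.2  67.1] [-164.7   11.1   67.1] [2.3 2.3] [-164.   13.   72.]
A far [486.1  63.3  68.3] [-109.1   13.2   68.3] [4.2 4.2] [-107.6   16.8   72. ]
B near [424.   97.   65.4] [-165.7   55.5   65.4] [0.5 0.5] [-165.9   55.4   72. ]
B far [476.  105.9  65.3] [-113.    56.8   65.3] [0.6 0.6] [-114.1   55.7   72. ]
[[119  93  77  73  65  66  66  63  61  60  53  46  53  61  65  64  64  68
   68  67  69  68  66  65  65  68  64  71  67  66  65  65  65  66  67  69
   65  60  69  65]
 [132 103  78  73  69  66  65  65  68  63  53  48  50  61  66  67  69  68
   68  68  70  69  66  67  70  82  92 101  95  76  65  67  66  66  68  69
   67  65  67  65]
 [130 109  87  74  70  72  69  64  62  63  56  48  48  57  66  63  69  67
   68  68  69  70  67  71  88 116 132 136 135 113  86  66  67  70  66  67
   69  64  68  66]
 [134 113  86  75  70  68  68  69  65  65  59  51  50  61  64  63  69  69
   66  69  68  68  68  68  75  91 115 129 133 121 105  97  88  74  70  68
   70  68  66  66]
 [135 119  92  78  72  68  72  75  72  72  57  49  40  55  62  66  66  71
   67  67  70  70  73  70  69  
[... 2227 characters left out ...]
 146]
 [146 148 146 143 135 120 109 111 123 133 141 137 127 112 109 122 132 141
  137 137 142 143 144 145 147 145 143 143 144 144 145 148 147 147 145 147
  147 144 147 146]
 [146 148 147 144 142 141 143 143 141 141 145 146 143 141 142 146 146 144
  145 146 146 147 146 149 146 145 146 144 143 143 146 146 149 149 147 148
  149 145 145 144]]
knob [ 35.1 -85.9  91.2]
(-140, -118, 60) [474.5 -71. ] [360.6 251.8] [291.4 261.6]
(-140, -142, 60) [478.  -94.7] [372.5 250.2] [279.9 264.7]
(-140, -8, 72) [458.6  37.9] [305.9 258.9] [341.5 243.2]
(0, 0, 45) [596.  66.] [293.3 193.7] [380.7 291.8]
(70, 0, 45) [665.3  76.1] [288.9 161.1] [402.2 314.6]
(-70, 0, 45) [526.7  55.9] [297.8 226.8] [361.6 271.5]
```

View pics/c3.png

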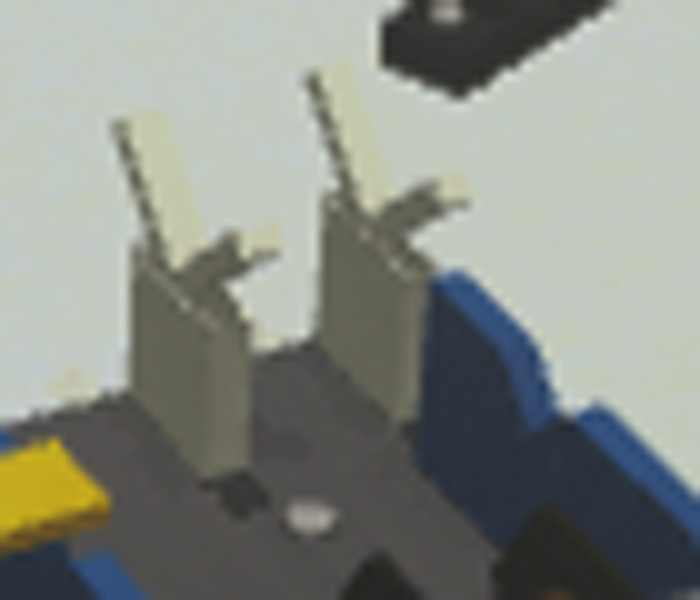

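The crop shows the two white V notches, with tips at scene (344,237)/(356,249) and (363,232)/(375,244). That puts the park point near rack (-140,-18), in line with the bore. I turn the tool first so that it closes along rack x.

{"method": "send_rows", "body": {
  "series": [
    [[0, 0, 0], [0, 0, 0.14], 85],
    [[0, 0, 0], [0, 0, 0.14], 85],
    [[0, 0, 0], [0, 0, 0.14], 85],
    [[0, 0, 0], [0, 0, 0.14], 85],
    [[0, 0, 0], [0, 0, 0.14], 85],
    [[0, 0, 0], [0, 0, 0.14], 85],
    [[0, 0, 0], [0, 0, 0.146], 60],
    [[0, 0, 0], [0, 0, 0], 60]
  ]
}}

```text
clock: 0.9
position: [265.9, 565.2, 230.7]
ee_rot: [0.756, -0.654, 0.0, 0.001]
contact_force: [-0.0, -0.0, -0.4]
gripper_width: 60.3
grasp_force: 0.0
```

```bash
cat >> h.py <<'E'
from scipy.spatial.transform import Rotation as Ro
O=np.array([596.,66.]);YAW=8.3
def r2w(x,y,O=O):
    a=np.radians(YAW);return O+np.array([x*np.cos(a)-y*np.sin(a),x*np.sin(a)+y*np.cos(a)])
def to(x,y,z,yaw=None):
    "tool-frame shift to world TCP target; yaw = wanted world angle of tool y (mod 180)"
    s=monitor.read_state();q=Ro.from_quat(s["ee_rot"]);R=q.as_matrix()
    d=np.array([x,y,z])-s["position"];ty=np.degrees(np.arctan2(R[1,1],R[0,1]))
    print("shift",np.round(R.T@d,1),"at",np.round(s["position"],1),"tool y",round(ty,1),"tilt",np.round(R[:2,2],3))
    if yaw is not None:
        e=(yaw-ty+90)%180-90;print("turn z",np.round(-np.radians(e),3),"shift after turn",np.round((Ro.from_euler("z",e,degrees=True).as_matrix()@R).T@d,1))
    return s
def st():
    s=monitor.read_state();print("t",round(s["clock"],2),"p",np.round(s["position"],1),"F",np.round(s["contact_force"],1),"w",round(s["gripper_width"],1),"g",round(s["grasp_force"],1),"j",np.round(s["joints"],2))
E
python3 - <<'E'
from h import *
st();to(*r2w(-140,-142),150,8.3)
E
```

```text
t 0.9 p [265.9 565.2 230.7] F [-0.  -0.  -0.4] w 60.3 g 0.0 j [ 1.39  0.39  0.01 -0.   -1.19 -1.24]
shift [ 683.6 -114.4   81.3] at [265.9 565.2 230.7] tool y -171.7 tilt [-0.001 -0.001]
turn z 0.0 shift after turn [ 683.5 -114.6   81.3]
```

{"method": "send_rows", "body": {
  "series": [
    [[45, -8, 0], [0, 0, 0], 50],
    [[48, -8, 0], [0, 0, 0], 50],
    [[48, -8, 0], [0, 0, 0], 50],
    [[48, -8, 0], [0, 0, 0], 50],
    [[48, -8, 0], [0, 0, 0], 50],
    [[48, -8, 0], [0, 0, 0], 50],
    [[48, -8, 0], [0, 0, 0], 50],
    [[48, -8, 0], [0, 0, 0], 50]
  ]
}}

```text
clock: 1.7
position: [384.5, 195.8, 231.4]
ee_rot: [0.758, -0.652, 0.0, -0.0]
contact_force: [1.1, 0.2, -0.4]
gripper_width: 50.0
grasp_force: 0.0
```

{"method": "send_rows", "body": {
  "series": [
    [[48, -8, 10], [0, 0, 0], 50],
    [[48, -8, 10], [0, 0, 0], 50],
    [[48, -8, 10], [0, 0, 0], 50],
    [[48, -8, 10], [0, 0, 0], 50],
    [[48, -8, 10], [0, 0, 0], 50],
    [[40, -8, 10], [0, 0, 0], 50],
    [[20, -2, 10], [0, 0, 0], 50],
    [[0, 0, 0], [0, 0, 0], 50]
  ]
}}

```text
clock: 2.5
position: [476.5, -94.1, 159.5]
ee_rot: [0.756, -0.655, -0.001, 0.001]
contact_force: [-0.7, 0.1, 0.2]
gripper_width: 50.2
grasp_force: 0.0
```

```bash
python3 - <<'E'
from h import *
st();to(*r2w(-140,-143),41,8.3)
S=grab("scene");T=grab("top")
X,r=tri((0,0),(0,0))
for n,im,roi in(("s",S,(255,230,300,280)),("t",T,(355,235,400,265))):
    for c in("orange","brown"):
        for a,ce,bb,p in comps(im,c,roi):print(n,c,a,ce,bb)
E
```

```text
t 2.5 p [476.5 -94.1 159.5] F [-0.7  0.1  0.2] w 50.2 g 0.0 j [ 0.14  0.22 -0.43 -0.   -0.93  0.  ]
shift [  1.9  -1.9 118.5] at [476.5 -94.1 159.5] tool y -171.8 tilt [-0.004 -0.   ]
turn z -0.001 shift after turn [  1.9  -1.9 118.5]
s orange 77 [278.1 262.2] [269 259  19   8]
s brown 116 [277.4 267.5] [269 262  19  11]
```

{"method": "send_rows", "body": {
  "series": [
    [[2, -2, 40], [0, 0, 0], 45],
    [[0, 0, 40], [0, 0, 0], 45],
    [[0, 0, 28], [0, 0, 0], 45],
    [[0, 0, 10], [0, 0, 0], 45],
    [[0, 0, 0], [0, 0, 0], 45]
  ]
}}

```text
clock: 3.1
position: [479.2, -92.7, 42.9]
ee_rot: [0.757, -0.653, -0.001, 0.001]
contact_force: [-0.3, 0.5, 1.1]
gripper_width: 44.7
grasp_force: 0.0
```

```bash
python3 - <<'E'
from h import *
st();S=grab("scene");T=grab("top")
o=np.hstack([cv2.resize(S[200:300,230:330],(400,400),interpolation=2),cv2.resize(T[200:300,320:420],(400,400),interpolation=2)]);cv2.imwrite("pics/g1.png",o)
E
```

```text
t 3.1 p [479.2 -92.7  42.9] F [-0.3  0.5  1.1] w 44.7 g 0.0 j [ 0.14  0.39 -0.56  0.   -0.63  0.  ]
```

View pics/g1.png

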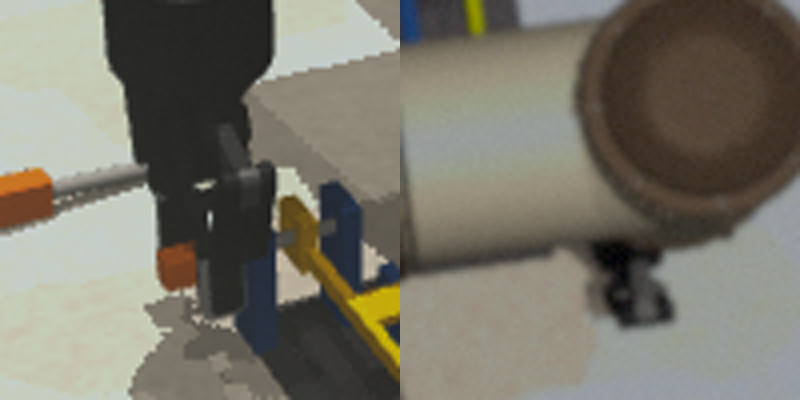

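The crop shows both fingers straddling the orange handle at (178,265), with the outer cheek just beside them. I close on it.

{"method": "send_rows", "body": {
  "series": [
    [[3, 0, 0], [0, 0, 0], 30],
    [[0, 0, 1], [0, 0, 0], 10],
    [[0, 0, 0], [0, 0, 0], 5],
    [[0, 0, 0], [0, 0, 0], 5],
    [[0, 0, 0], [0, 0, 0], 5],
    [[0, 0, 0], [0, 0, 0], 5],
    [[0, 0, 0], [0, 0, 0], 5]
  ]
}}

```text
clock: 3.9
position: [481.0, -96.5, 43.4]
ee_rot: [0.757, -0.654, 0.001, -0.001]
contact_force: [0.2, 0.2, 6.2]
gripper_width: 13.0
grasp_force: 62.4
```

```bash
python3 - <<'E'
from h import *
st();to(*r2w(-140,-142),41,8.3)
E
```

```text
t 3.9 p [481.  -96.5  43.4] F [0.2 0.2 6.2] w 13.0 g 62.4 j [ 0.13  0.39 -0.55  0.   -0.62  0.01]
shift [-2.2  2.8  2.4] at [481.  -96.5  43.4] tool y -171.7 tilt [ 0.003 -0.   ]
turn z 0.001 shift after turn [-2.2  2.8  2.4]
```

{"method": "send_rows", "body": {
  "series": [
    [[10, 0, 0], [0, 0, 0], 5],
    [[12, 0, 0], [0, 0, 0], 5],
    [[12, 0, 0], [0, 0, 0], 5],
    [[12, 0, 0], [0, 0, 0], 5],
    [[12, 0, 0], [0, 0, 0], 5],
    [[12, 0, 0], [0, 0, 0], 5],
    [[10, 0, 0], [0, 0, 0], 5],
    [[0, 0, 0], [0, 0, 0], 5]
  ]
}}

```text
clock: 4.7
position: [491.1, -177.1, 41.6]
ee_rot: [0.756, -0.655, -0.0, 0.0]
contact_force: [0.4, 1.3, -1.0]
gripper_width: 12.8
grasp_force: 61.5
```

```bash
python3 - <<'E'
from h import *
st();S=grab("scene")
cv2.imwrite("pics/g2.png",cv2.resize(S[180:320,200:370],(680,560),interpolation=2))
E
```

```text
t 4.7 p [ 491.1 -177.1   41.6] F [ 0.4  1.3 -1. ] w 12.8 g 61.5 j [-0.03  0.44 -0.47  0.   -0.66  0.18]
```

View pics/g2.png

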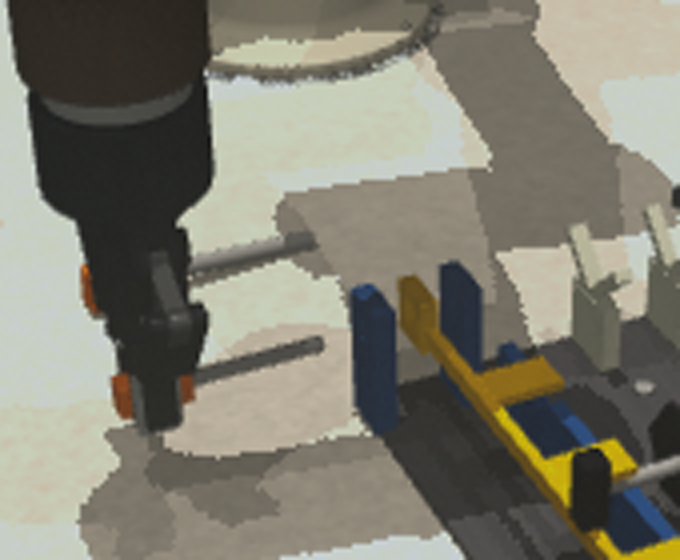

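The crop shows the pin clear of the cheek and level in the fingers: tip at (320,345), cheek edge at (355,380). Next I lift it and carry it over to the notches.

{"method": "send_rows", "body": {
  "series": [
    [[0, 0, -25], [0, 0, 0], 5],
    [[0, 0, -35], [0, 0, 0], 5],
    [[-15, 0, 0], [0, 0, 0], 5],
    [[-35, 0, 0], [0, 0, 0], 5],
    [[-35, 0, 0], [0, 0, 0], 5],
    [[-35, 0, 0], [0, 0, 0], 5],
    [[-35, 0, 0], [0, 0, 0], 5],
    [[0, 0, 0], [0, 0, 0], 5]
  ]
}}

```text
clock: 5.55
position: [468.4, -19.4, 102.3]
ee_rot: [0.758, -0.652, -0.0, 0.0]
contact_force: [-0.3, -0.2, -0.4]
gripper_width: 12.9
grasp_force: 61.4
```

```bash
python3 - <<'E'
from h import *
st();to(*r2w(-138.5,-22),100,8.3)
E
```

```text
t 5.55 p [468.4 -19.4 102.3] F [-0.3 -0.2 -0.4] w 12.9 g 61.4 j [ 0.31  0.27 -0.54 -0.   -0.76 -0.16]
shift [-44.1  -0.3   2.3] at [468.4 -19.4 102.3] tool y -171.4 tilt [-0.  0.]
turn z 0.005 shift after turn [-44.1  -0.1   2.3]
```

{"method": "send_rows", "body": {
  "series": [
    [[-22, 0, 0], [0, 0, 0], 5],
    [[-22, 0, 0], [0, 0, 0], 5],
    [[0, 0, 15], [0, 0, 0], 5],
    [[0, 0, 20], [0, 0, 0], 5],
    [[0, 0, 15], [0, 0, 0], 5],
    [[0, 0, 0], [0, 0, 0], 5]
  ]
}}

```text
clock: 6.15
position: [461.0, 20.4, 50.5]
ee_rot: [0.756, -0.654, -0.001, 0.002]
contact_force: [-0.5, 0.4, -0.0]
gripper_width: 13.0
grasp_force: 61.5
```

```bash
python3 - <<'E'
from h import *
st();to(*r2w(-138.5,-22),38,8.3);S=grab("scene")
cv2.imwrite("pics/g3.png",cv2.resize(S[180:320,250:420],(680,560),interpolation=2))
E
```

```text
t 6.15 p [461.   20.4  50.5] F [-0.5  0.4 -0. ] w 13.0 g 61.5 j [ 0.4   0.34 -0.61 -0.   -0.62 -0.25]
shift [-3.6 -1.7 12.4] at [461.   20.4  50.5] tool y -171.7 tilt [-0.005 -0.002]
turn z -0.0 shift after turn [-3.6 -1.7 12.4]
```

View pics/g3.png

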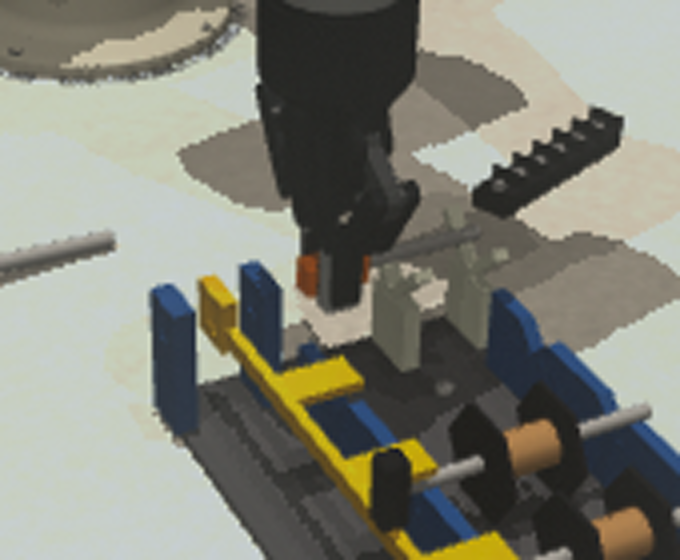

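The crop shows the shank entering both notches, with the tip at (475,230) and the handle at (335,275) on the -y side.

{"method": "send_rows", "body": {
  "series": [
    [[-3, -1, 5], [0, 0, 0], 5],
    [[0, 0, 4], [0, 0, 0], 5],
    [[0, 0, 2], [0, 0, 0], 5],
    [[0, 0, 0], [0, 0, 0], 5]
  ]
}}

```text
clock: 6.6
position: [463.3, 24.3, 41.3]
ee_rot: [0.756, -0.654, -0.0, 0.0]
contact_force: [0.3, -0.2, -0.5]
gripper_width: 12.9
grasp_force: 61.5
```

```bash
python3 - <<'E'
from h import *
st();to(*r2w(-138.5,-22),38,8.3)
E
```

```text
t 6.6 p [463.3  24.3  41.3] F [ 0.3 -0.2 -0.5] w 12.9 g 61.5 j [ 0.4   0.36 -0.62 -0.   -0.59 -0.26]
shift [-0.1  1.2  3.3] at [463.3  24.3  41.3] tool y -171.7 tilt [-0. -0.]
turn z 0.0 shift after turn [-0.1  1.2  3.3]
```

{"method": "send_rows", "body": {
  "series": [
    [[0, 0, 2], [0, 0, 0], 5],
    [[0, 0, 2], [0, 0, 0], 5],
    [[0, 0, 0], [0, 0, 0], 5]
  ]
}}

```text
clock: 6.9
position: [463.3, 24.3, 37.4]
ee_rot: [0.756, -0.654, -0.0, 0.0]
contact_force: [-1.7, -0.0, 2.4]
gripper_width: 12.7
grasp_force: 61.9
```

{"method": "send_rows", "body": {
  "series": [
    [[0, 0, 1], [0, 0, 0], 5],
    [[0, 0, 0], [0, 0, 0], 5]
  ]
}}

```text
clock: 7.1
position: [463.4, 24.3, 37.1]
ee_rot: [0.757, -0.654, 0.0, -0.0]
contact_force: [-2.7, -0.9, 8.5]
gripper_width: 12.8
grasp_force: 62.8
```

{"method": "send_rows", "body": {
  "series": [
    [[0, 0, 0], [0, 0, 0], 15],
    [[0, 0, 0], [0, 0, 0], 20],
    [[0, 0, 0], [0, 0, 0], 32],
    [[0, 0, 0], [0, 0, 0], 36],
    [[0, 0, -30], [0, 0, 0], 36],
    [[0, 0, -40], [0, 0, 0], 36],
    [[0, 0, -40], [0, 0, 0], 36],
    [[0, 0, 0], [0, 0, 0], 36]
  ]
}}

```text
clock: 7.9
position: [467.0, 25.4, 151.6]
ee_rot: [0.757, -0.654, 0.003, -0.005]
contact_force: [0.2, 0.2, -0.0]
gripper_width: 35.7
grasp_force: 0.0
```

```bash
python3 - <<'E'
from h import *
st();S=grab("scene");T=grab("top")
for n,im,roi in(("s",S,(290,215,400,270)),("t",T,(280,225,330,285))):
    for c in("orange","brown"):
        for a,ce,bb,p in comps(im,c,roi):print(n,c,a,ce,bb)
cv2.imwrite("pics/g4.png",cv2.resize(S[200:300,250:420],(680,400),interpolation=2))
for p in((-140,-18,54),(-140,-18,63)):print(proj("scene",(*r2w(*p[:2]),p[2])),proj("top",(*r2w(*p[:2]),p[2])))
print(proj("scene",(*r2w(-140,68),54)))
E
```

```text
t 7.9 p [467.   25.4 151.6] F [ 0.2  0.2 -0. ] w 35.7 g 0.0 j [ 0.4   0.19 -0.49  0.   -0.88 -0.26]
s orange 66 [335.1 249.5] [327 246  17   8]
s brown 43 [332.3 255.6] [326 250  19  10]
[336.85528607 251.82844443] [311.13645641 259.05073686]
[336.9595981  248.13012446] [311.04301562 258.64876266]
[373.14786985 241.96884765]
```

View pics/g4.png

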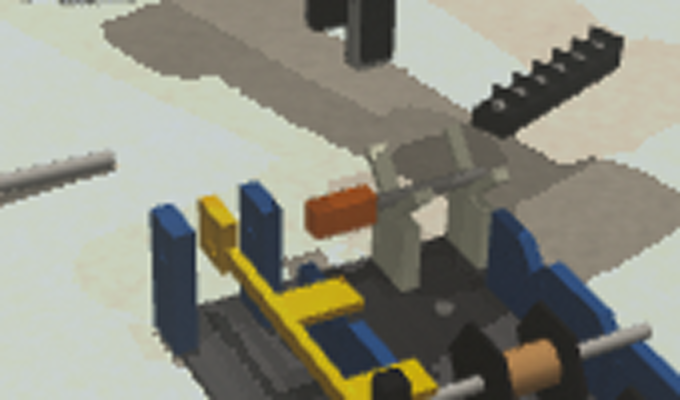

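The crop shows the pin lying level in both notches, with the handle at (340,210) on the -y side and the gripper clear above. Next is the knob.

```bash
python3 - <<'E'
from h import *
np.set_printoptions(suppress=True,precision=1)
T=cv2.imread("pics/top0.png")
hsv=cv2.cvtColor(T,cv2.COLOR_BGR2HSV);m=(T.max(2)<45).astype(np.uint8);k=np.zeros_like(m);k[155:178,325:345]=m[155:178,325:345]
n,l,s,c=cv2.connectedComponentsWithStats(k);print(s[1:],c[1:])
for t in((334.1,167.3),):
    X,r=tri((347.8,293.7),t);print(X,r)
i=np.linalg.inv(np.array([[np.cos(a:=np.radians(8.3)),-np.sin(a)],[np.sin(a),np.cos(a)]]))
for j in range(1,n):
  X,r=tri((347.8,293.7),c[j]);print("tri",X,i@(X[:2]-O),r);P=plane("top",c[j],98);print(P,i@(P[:2]-O))
E
```

```text
[[325 160  13  13  98]
 [330 174   1   1   1]
 [330 176   1   1   1]] [[331.8 165.6]
 [330.  174. ]
 [330.  176. ]]
[639.1 -16.7  93.4] [np.float64(0.22752959188574695), np.float64(0.2275295918857332)]
tri [641.2 -14.6  94.6] [ 33.1 -86.3] [np.float64(2.5117137544197585), np.float64(2.5117137544197896)]
[641.1 -12.2  98. ] [ 33.3 -83.9]
tri [627.6 -10.3  83.1] [ 20.2 -80. ] [np.float64(1.3878027266780228), np.float64(1.3878027266780575)]
[624.1  -8.7  98. ] [ 17. -78.]
tri [624.4  -9.7  80.5] [ 17.1 -79. ] [np.float64(0.7200676834993686), np.float64(0.7200676834993437)]
[620.1  -8.8  98. ] [ 13.  -77.4]
```

```bash
python3 - <<'E'
from h import *
to(*r2w(31,-86),140,8.3)
E
```

```text
shift [  64.1 -168.1    7.2] at [463.5  24.5 147. ] tool y -171.7 tilt [0.002 0.001]
turn z -0.0 shift after turn [  64.1 -168.1    7.2]
```

{"method": "send_rows", "body": {
  "series": [
    [[13, -33, 0], [0, 0, 0], 60],
    [[13, -34, 0], [0, 0, 0], 60],
    [[13, -34, 0], [0, 0, 0], 60],
    [[13, -34, 0], [0, 0, 0], 60],
    [[12, -33, 0], [0, 0, 0], 60],
    [[0, 0, 15], [0, 0, 0], 60],
    [[0, 0, 0], [0, 0, 0], 60]
  ]
}}

```text
clock: 8.7
position: [636.7, -15.3, 126.1]
ee_rot: [0.756, -0.655, -0.003, 0.003]
contact_force: [-0.6, 0.2, 0.0]
gripper_width: 60.0
grasp_force: 0.0
```

```bash
python3 - <<'E'
from h import *
to(*r2w(31,-86),74,8.3);S=grab("scene")
cv2.imwrite("pics/g5.png",cv2.resize(S[220:340,270:440],(680,480),interpolation=2))
E
```

```text
shift [-0.3 -3.  52.1] at [636.7 -15.3 126.1] tool y -171.8 tilt [-0.009 -0.001]
turn z -0.002 shift after turn [-0.3 -3.  52.1]
```

View pics/g5.png

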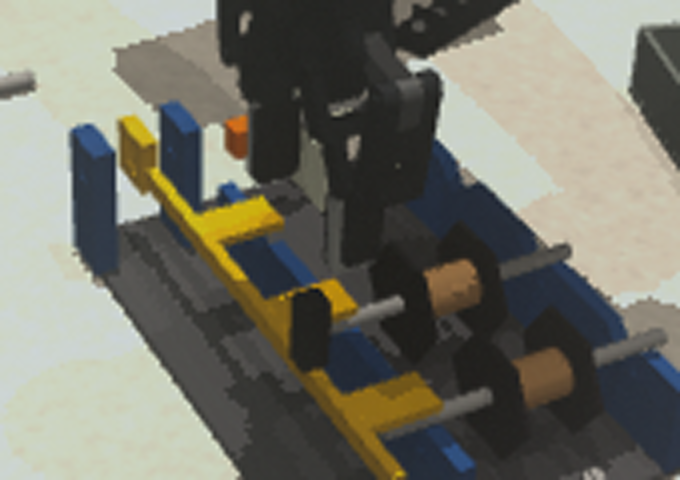

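The crop shows the fingers straddling the line above the black knob, whose top is at (312,293). I descend and grip.

{"method": "send_rows", "body": {
  "series": [
    [[0, -3, 20], [0, 0, 0], 55],
    [[0, 0, 20], [0, 0, 0], 55],
    [[0, 0, 10], [0, 0, 0], 50],
    [[0, 0, 0], [0, 0, 0], 50]
  ]
}}

```text
clock: 9.15
position: [640.2, -14.3, 79.8]
ee_rot: [0.757, -0.654, -0.001, 0.002]
contact_force: [0.0, -0.3, 0.1]
gripper_width: 50.0
grasp_force: 0.0
```

{"method": "send_rows", "body": {
  "series": [
    [[0, 0, 0], [0, 0, 0], 35],
    [[0, 0, 0], [0, 0, 0], 25],
    [[0, 0, 0], [0, 0, 0], 10],
    [[0, 0, 0], [0, 0, 0], 5],
    [[0, 0, 0], [0, 0, 0], 5],
    [[0, 0, 0], [0, 0, 0], 5]
  ]
}}

```text
clock: 9.75
position: [645.3, -13.7, 83.2]
ee_rot: [0.757, -0.654, 0.003, -0.003]
contact_force: [5.7, 0.1, -0.6]
gripper_width: 12.1
grasp_force: 58.7
```

```bash
python3 - <<'E'
from h import *
st();to(*r2w(31,-86),74,8.3)
E
```

```text
t 9.75 p [645.3 -13.7  83.2] F [ 5.7  0.1 -0.6] w 12.1 g 58.7 j [ 0.23  0.54 -0.13  0.   -0.89 -0.08]
shift [0.  6.4 9.2] at [645.3 -13.7  83.2] tool y -171.6 tilt [0.009 0.001]
turn z 0.001 shift after turn [0.1 6.4 9.2]
```

{"method": "send_rows", "body": {
  "series": [
    [[0, -6, 0], [0, 0, 0], 5],
    [[0, -6, 0], [0, 0, 0], 5],
    [[0, -6, 0], [0, 0, 0], 5],
    [[0, -6, 0], [0, 0, 0], 5],
    [[0, -5, 0], [0, 0, 0], 5],
    [[0, -3, 0], [0, 0, 0], 5],
    [[0, 0, 0], [0, 0, 0], 5]
  ]
}}

```text
clock: 10.45
position: [674.5, -9.4, 83.2]
ee_rot: [0.757, -0.654, 0.001, -0.001]
contact_force: [-0.5, 0.4, 6.0]
gripper_width: 12.2
grasp_force: 59.6
```

```bash
python3 - <<'E'
from h import *
st();to(*r2w(31,-86),74,8.3)
E
```

```text
t 10.45 p [674.5  -9.4  83.2] F [-0.5  0.4  6. ] w 12.2 g 59.6 j [ 0.23  0.59 -0.04  0.   -0.94 -0.08]
shift [ 0.  35.8  9.1] at [674.5  -9.4  83.2] tool y -171.7 tilt [ 0.002 -0.   ]
turn z 0.001 shift after turn [ 0.  35.8  9.1]
```

{"method": "send_rows", "body": {
  "series": [
    [[0, -2, 0], [0, 0, 0], 5],
    [[0, -2, 0], [0, 0, 0], 5],
    [[0, 0, 0], [0, 0, 0], 5]
  ]
}}

```text
clock: 10.75
position: [678.0, -8.9, 83.2]
ee_rot: [0.757, -0.654, 0.001, -0.0]
contact_force: [-1.9, 0.4, 5.1]
gripper_width: 12.1
grasp_force: 59.6
```

{"method": "send_rows", "body": {
  "series": [
    [[0, -2, 0], [0, 0, 0], 5],
    [[0, -2, 0], [0, 0, 0], 5],
    [[0, 0, 0], [0, 0, 0], 5]
  ]
}}

```text
clock: 11.05
position: [680.1, -8.6, 83.2]
ee_rot: [0.757, -0.654, -0.001, 0.001]
contact_force: [-5.5, -0.2, 7.6]
gripper_width: 12.3
grasp_force: 59.9
```

{"method": "send_rows", "body": {
  "series": [
    [[0, -2, 0], [0, 0, 0], 5],
    [[0, -2, 0], [0, 0, 0], 5],
    [[0, 0, 0], [0, 0, 0], 5]
  ]
}}

```text
clock: 11.35
position: [680.2, -8.6, 83.1]
ee_rot: [0.756, -0.654, -0.004, 0.005]
contact_force: [-15.5, 0.8, 12.9]
gripper_width: 12.3
grasp_force: 60.6
```

{"method": "send_rows", "body": {
  "series": [
    [[0, 3, 0], [0, 0, 0], 5],
    [[0, 0, 0], [0, 0, 0], 14],
    [[0, 0, 0], [0, 0, 0], 20],
    [[0, 0, 0], [0, 0, 0], 40],
    [[0, 0, 0], [0, 0, 0], 50],
    [[0, 0, -40], [0, 0, 0], 60],
    [[0, 0, -45], [0, 0, 0], 80],
    [[0, 0, -30], [0, 0, 0], 85]
  ]
}}

```text
clock: 12.15
position: [683.6, -8.4, 199.6]
ee_rot: [0.757, -0.654, 0.002, -0.001]
contact_force: [0.8, -0.5, 0.8]
gripper_width: 84.8
grasp_force: 0.0
```

```bash
python3 - <<'E'
from h import *
st();S=grab("scene","s6");T=grab("top","t6")
for n,im,roi in(("s",S,(255,215,450,370)),("t",T,(245,130,390,285))):
  for c in("yellow","brown"):
    for a,ce,bb,p in comps(im,c,roi,25):print(n,c,a,ce,bb)
o=np.hstack([cv2.resize(S[215:365,270:450],(480,400),interpolation=2),cv2.resize(T[130:280,250:370],(320,400),interpolation=2)]);cv2.imwrite("pics/g6.png",o)
E
```

```text
t 12.15 p [683.6  -8.4 199.6] F [ 0.8 -0.5  0.8] w 84.8 g 0.0 j [ 0.22  0.5   0.12  0.   -1.18 -0.08]
s yellow 44 [311.8 261.7] [307 258  10   8]
s yellow 293 [333.4 285.9] [314 271  35  33]
s yellow 62 [361.3 304.9] [351 301  18  10]
s brown 36 [330.4 255.5] [326 249  17  11]
s brown 116 [382.7 290.3] [376 285  14  12]
s brown 130 [405.5 313.1] [398 307  15  13]
t yellow 55 [316.1 138. ] [312 134  11  10]
t yellow 179 [322.7 170.2] [314 161  20  17]
t yellow 505 [334.8 208.2] [319 176  28  68]
t brown 119 [293.6 192.7] [286 188  16  10]
t brown 35 [311.4 256.5] [302 253  20  11]
```

View pics/g6.png

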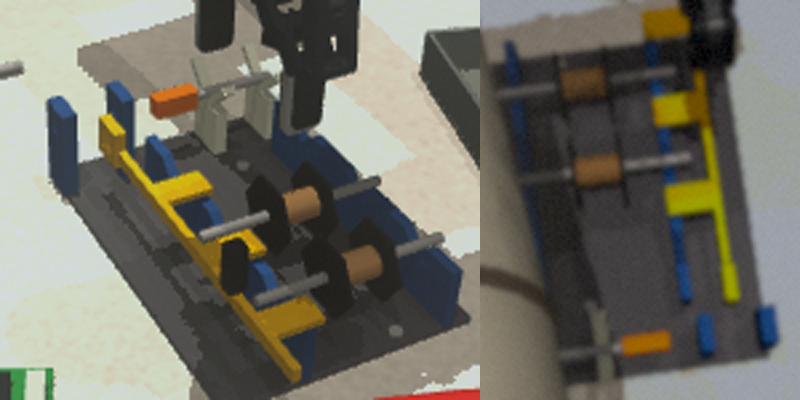

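The crop shows the pin still parked at (175,100) and the keeper fully open: both empties' spindles are free and the lug has moved along. Next I turn the tool to grip reels across their flanges.

{"method": "send_rows", "body": {
  "series": [
    [[0, 0, 0], [0, 0, 0.143], 70],
    [[0, 0, 0], [0, 0, 0.143], 70],
    [[0, 0, 0], [0, 0, 0.143], 70],
    [[0, 0, 0], [0, 0, 0.143], 70],
    [[0, 0, 0], [0, 0, 0.143], 70],
    [[0, 0, 0], [0, 0, 0.143], 70],
    [[0, 0, 0], [0, 0, 0.143], 70],
    [[0, 0, 0], [0, 0, 0.143], 70]
  ]
}}

```text
clock: 13.05
position: [682.2, -8.3, 195.2]
ee_rot: [-0.279, 0.96, 0.0, -0.001]
contact_force: [0.2, -0.8, 0.2]
gripper_width: 70.3
grasp_force: 0.0
```

{"method": "send_rows", "body": {
  "series": [
    [[0, 0, 0], [0, 0, 0.143], 70],
    [[0, 0, 0], [0, 0, 0.143], 70],
    [[0, 0, 0], [0, 0, 0.141], 64],
    [[0, 0, 0], [0, 0, 0], 64]
  ]
}}

```text
clock: 13.45
position: [682.2, -8.4, 195.3]
ee_rot: [-0.072, 0.997, 0.0, -0.001]
contact_force: [-0.0, -0.3, -0.8]
gripper_width: 63.9
grasp_force: 0.0
```

```bash
python3 - <<'E'
from h import *
st();to(665.5,78,110,98.3)
E
```

```text
t 13.45 p [682.2  -8.4 195.3] F [-0.  -0.3 -0.8] w 63.9 g 0.0 j [ 0.22  0.51  0.11 -0.   -1.18 -1.65]
shift [ 3.9 87.8 85.3] at [682.2  -8.4 195.3] tool y 98.3 tilt [-0.001 -0.   ]
turn z 0.0 shift after turn [ 3.9 87.8 85.3]
```

{"method": "send_rows", "body": {
  "series": [
    [[2, 44, 0], [0, 0, 0], 64],
    [[2, 44, 30], [0, 0, 0], 64],
    [[0, 0, 40], [0, 0, 0], 64],
    [[0, 0, 16], [0, 0, 0], 64],
    [[0, 0, 0], [0, 0, 0], 64]
  ]
}}

```text
clock: 13.95
position: [663.9, 75.4, 108.2]
ee_rot: [-0.074, 0.997, -0.001, -0.004]
contact_force: [0.4, 0.0, 0.1]
gripper_width: 64.1
grasp_force: 0.0
```

```bash
python3 - <<'E'
from h import *
st();to(665.5,78,51,98.3)
E
```

```text
t 13.95 p [663.9  75.4 108.2] F [0.4 0.  0.1] w 64.1 g 0.0 j [ 0.35  0.56 -0.03 -0.   -0.99 -1.78]
shift [-2.4  2.4 57.1] at [663.9  75.4 108.2] tool y 98.5 tilt [-0.007 -0.002]
turn z 0.003 shift after turn [-2.4  2.4 57.1]
```

{"method": "send_rows", "body": {
  "series": [
    [[-1, 1, 20], [0, 0, 0], 64],
    [[0, 0, 20], [0, 0, 0], 62],
    [[0, 0, 14], [0, 0, 0], 60],
    [[0, 0, 0], [0, 0, 0], 60]
  ]
}}

```text
clock: 14.35
position: [666.2, 76.1, 56.6]
ee_rot: [-0.073, 0.997, -0.0, -0.002]
contact_force: [0.7, 0.3, -0.8]
gripper_width: 60.0
grasp_force: 0.0
```

{"method": "send_rows", "body": {
  "series": [
    [[0, 0, 0], [0, 0, 0], 50],
    [[0, 0, 0], [0, 0, 0], 40],
    [[0, 0, 0], [0, 0, 0], 30],
    [[0, 0, 0], [0, 0, 0], 30],
    [[0, 0, 0], [0, 0, 0], 30]
  ]
}}

```text
clock: 14.85
position: [668.1, 76.8, 59.9]
ee_rot: [-0.073, 0.997, 0.0, 0.002]
contact_force: [-0.6, -0.9, 7.0]
gripper_width: 39.0
grasp_force: 41.3
```

```bash
python3 - <<'E'
from h import *
st();to(665.5,78,51,98.3)
E
```

```text
t 14.85 p [668.1  76.8  59.9] F [-0.6 -0.9  7. ] w 39.0 g 41.3 j [ 0.35  0.61 -0.07  0.   -0.89 -1.78]
shift [2.4 1.6 8.9] at [668.1  76.8  59.9] tool y 98.3 tilt [0.003 0.   ]
turn z 0.001 shift after turn [2.4 1.6 8.9]
```

{"method": "send_rows", "body": {
  "series": [
    [[0, 0, 0], [0, 0, 0], 30],
    [[0, 0, -10], [0, 0, 0], 30],
    [[0, 0, -25], [0, 0, 0], 30],
    [[0, 0, -40], [0, 0, 0], 30],
    [[0, 0, -40], [0, 0, 0], 30],
    [[0, 0, 0], [0, 0, 0], 30]
  ]
}}

```text
clock: 15.45
position: [670.4, 77.2, 180.7]
ee_rot: [-0.073, 0.997, 0.001, 0.006]
contact_force: [-0.1, 1.1, 0.2]
gripper_width: 37.8
grasp_force: 60.4
```

```bash
python3 - <<'E'
from h import *
st();to(560,352,165,98.3);S=grab("scene","s7");T=grab("top","t7")
for n,im,roi in(("s",S,(370,200,450,370)),("t",T,(245,130,390,285))):
  for c in("brown",):
    for a,ce,bb,p in comps(im,c,roi,25):print(n,c,a,ce,bb)
E
```

```text
t 15.45 p [670.4  77.2 180.7] F [-0.1  1.1  0.2] w 37.8 g 60.4 j [ 0.35  0.5   0.06  0.   -1.12 -1.78]
shift [ 69.5 287.9  14.9] at [670.4  77.2 180.7] tool y 98.4 tilt [0.013 0.003]
turn z 0.001 shift after turn [ 69.8 287.8  14.9]
s brown 91 [415.4 257.7] [409 254  14   9]
s brown 126 [382.6 290.3] [376 285  14  12]
t brown 142 [293.5 192.5] [286 188  16  10]
t brown 38 [311.8 256. ] [302 253  20  11]
```

{"method": "send_rows", "body": {
  "series": [
    [[9, 34, 0], [0, 0, 0], 30],
    [[9, 38, 0], [0, 0, 0], 30],
    [[9, 38, 0], [0, 0, 0], 30],
    [[9, 38, 0], [0, 0, 0], 30],
    [[9, 38, 0], [0, 0, 0], 30],
    [[9, 38, 0], [0, 0, 0], 30],
    [[9, 36, 0], [0, 0, 0], 30],
    [[6, 28, 0], [0, 0, 0], 30]
  ]
}}

```text
clock: 16.35
position: [555.0, 352.9, 170.8]
ee_rot: [-0.073, 0.997, -0.001, -0.002]
contact_force: [0.6, -0.3, -1.3]
gripper_width: 37.9
grasp_force: 60.4
```

{"method": "send_rows", "body": {
  "series": [
    [[0, 0, 30], [0, 0, 0], 30],
    [[0, 0, 40], [0, 0, 0], 30],
    [[0, 0, 35], [0, 0, 0], 30],
    [[0, 0, 0], [0, 0, 0], 30]
  ]
}}

```text
clock: 16.75
position: [552.7, 348.0, 60.4]
ee_rot: [-0.072, 0.997, -0.005, -0.007]
contact_force: [-0.8, -1.2, -2.0]
gripper_width: 38.3
grasp_force: 60.5
```

```bash
python3 - <<'E'
from h import *
st();to(560,352,48,98.3)
E
```

```text
t 16.75 p [552.7 348.   60.4] F [-0.8 -1.2 -2. ] w 38.3 g 60.5 j [ 0.81  0.59 -0.11 -0.   -0.89 -2.23]
shift [-8.   3.  12.3] at [552.7 348.   60.4] tool y 98.2 tilt [-0.013 -0.01 ]
turn z -0.001 shift after turn [-8.   3.  12.3]
```

{"method": "send_rows", "body": {
  "series": [
    [[-5, 3, 8], [0, 0, 0], 30],
    [[0, 0, 5], [0, 0, 0], 30],
    [[0, 0, 0], [0, 0, 0], 30]
  ]
}}

```text
clock: 17.05
position: [562.2, 355.7, 55.8]
ee_rot: [-0.072, 0.997, 0.0, 0.0]
contact_force: [-0.7, -0.2, -0.6]
gripper_width: 37.9
grasp_force: 60.6
```

{"method": "send_rows", "body": {
  "series": [
    [[0, 0, 0], [0, 0, 0], 45],
    [[0, 0, 0], [0, 0, 0], 55],
    [[0, 0, 0], [0, 0, 0], 60],
    [[0, 0, -30], [0, 0, 0], 64],
    [[0, 0, -45], [0, 0, 0], 64],
    [[0, 0, -45], [0, 0, 0], 64],
    [[0, 0, 0], [0, 0, 0], 64]
  ]
}}

```text
clock: 17.75
position: [565.3, 357.8, 184.4]
ee_rot: [-0.073, 0.997, 0.004, 0.007]
contact_force: [0.7, 1.9, 0.4]
gripper_width: 64.0
grasp_force: 0.0
```

```bash
python3 - <<'E'
from h import *
st();to(596.5,66.5,165,98.3);S=grab("scene","s7");T=grab("top","t7")
for n,im,roi in(("s",S,(370,200,560,370)),("t",T,(90,130,390,285))):
  for c in("brown",):
    for a,ce,bb,p in comps(im,c,roi,25):print(n,c,a,ce,bb)
E
```

```text
t 17.75 p [565.3 357.8 184.4] F [0.7 1.9 0.4] w 64.0 g 0.0 j [ 0.81  0.48  0.04  0.   -1.12 -2.23]
shift [  11.8 -292.9   17. ] at [565.3 357.8 184.4] tool y 98.4 tilt [0.013 0.01 ]
turn z 0.001 shift after turn [  11.4 -292.9   17. ]
s brown 54 [505.5 258.6] [502 255   8   9]
s brown 125 [382.6 290.2] [376 285  14  12]
t brown 145 [293.4 192.5] [286 188  16  10]
t brown 38 [311.3 256.4] [302 253  20  11]
```

{"method": "send_rows", "body": {
  "series": [
    [[2, -30, 0], [0, 0, 0], 64],
    [[2, -40, 0], [0, 0, 0], 64],
    [[2, -40, 0], [0, 0, 0], 64],
    [[1, -40, 0], [0, 0, 0], 64],
    [[1, -40, 0], [0, 0, 0], 64],
    [[1, -40, 0], [0, 0, 0], 64],
    [[1, -36, 0], [0, 0, 0], 64],
    [[1, -26, 0], [0, 0, 0], 64]
  ]
}}

```text
clock: 18.65
position: [592.0, 62.3, 173.6]
ee_rot: [-0.072, 0.997, -0.0, -0.002]
contact_force: [0.1, -0.3, 0.5]
gripper_width: 63.7
grasp_force: 0.0
```

{"method": "send_rows", "body": {
  "series": [
    [[0, 0, 40], [0, 0, 0], 64],
    [[0, 0, 30], [0, 0, 0], 64],
    [[0, 0, 10], [0, 0, 0], 64],
    [[0, 0, 0], [0, 0, 0], 64],
    [[0, 0, 0], [0, 0, 0], 64]
  ]
}}

```text
clock: 19.15
position: [593.7, 65.2, 95.9]
ee_rot: [-0.073, 0.997, -0.0, 0.001]
contact_force: [0.5, 0.7, 0.7]
gripper_width: 64.1
grasp_force: 0.0
```

```bash
python3 - <<'E'
from h import *
st();to(596.8,66.5,54,98.3)
E
```

```text
t 19.15 p [593.7  65.2  95.9] F [0.5 0.7 0.7] w 64.1 g 0.0 j [ 0.38  0.46 -0.24  0.   -0.87 -1.81]
shift [-3.2  0.9 41.9] at [593.7  65.2  95.9] tool y 98.3 tilt [ 0.001 -0.   ]
turn z 0.001 shift after turn [-3.2  0.9 41.9]
```

{"method": "send_rows", "body": {
  "series": [
    [[-3, 1, 20], [0, 0, 0], 64],
    [[0, 0, 15], [0, 0, 0], 62],
    [[0, 0, 7], [0, 0, 0], 60],
    [[0, 0, 0], [0, 0, 0], 60]
  ]
}}

```text
clock: 19.55
position: [596.0, 66.5, 53.5]
ee_rot: [-0.073, 0.997, -0.0, 0.0]
contact_force: [0.7, 0.0, 0.2]
gripper_width: 60.3
grasp_force: 0.0
```

{"method": "send_rows", "body": {
  "series": [
    [[0, 0, 0], [0, 0, 0], 50],
    [[0, 0, 0], [0, 0, 0], 40],
    [[0, 0, 0], [0, 0, 0], 30],
    [[0, 0, 0], [0, 0, 0], 30],
    [[0, 0, 0], [0, 0, 0], 30],
    [[0, 0, 0], [0, 0, 0], 30]
  ]
}}

```text
clock: 20.15
position: [596.7, 66.5, 54.8]
ee_rot: [-0.073, 0.997, 0.0, 0.001]
contact_force: [-0.9, -0.9, 6.3]
gripper_width: 38.6
grasp_force: 61.2
```

{"method": "send_rows", "body": {
  "series": [
    [[0, 0, -10], [0, 0, 0], 30],
    [[0, 0, -25], [0, 0, 0], 30],
    [[0, 0, -40], [0, 0, 0], 30],
    [[0, 0, -40], [0, 0, 0], 30],
    [[0, 0, 0], [0, 0, 0], 30]
  ]
}}

```text
clock: 20.65
position: [599.4, 67.0, 175.3]
ee_rot: [-0.073, 0.997, 0.001, 0.007]
contact_force: [0.9, 0.4, -0.1]
gripper_width: 38.4
grasp_force: 60.6
```

```bash
python3 - <<'E'
from h import *
st();to(488,342,165,98.3);S=grab("scene","s8")
for a,ce,bb,p in comps(S,"brown",(370,200,560,370),25):print(a,ce,bb)
E
```

```text
t 20.65 p [599.4  67.  175.3] F [ 0.9  0.4 -0.1] w 38.4 g 60.6 j [ 0.38  0.39 -0.14  0.   -1.03 -1.81]
shift [ 70.4 288.3   9.7] at [599.4  67.  175.3] tool y 98.4 tilt [0.013 0.003]
turn z 0.001 shift after turn [ 70.7 288.2   9.7]
293 [532.5 204.4] [517 200  40  12]
88 [391.1 236.5] [385 232  13  10]
64 [505.3 258.8] [501 255   9   9]
```

{"method": "send_rows", "body": {
  "series": [
    [[9, 34, 0], [0, 0, 0], 30],
    [[9, 38, 0], [0, 0, 0], 30],
    [[9, 38, 0], [0, 0, 0], 30],
    [[9, 38, 0], [0, 0, 0], 30],
    [[9, 38, 0], [0, 0, 0], 30],
    [[9, 38, 0], [0, 0, 0], 30],
    [[9, 36, 0], [0, 0, 0], 30],
    [[6, 28, 0], [0, 0, 0], 30]
  ]
}}

```text
clock: 21.5
position: [484.1, 342.4, 166.6]
ee_rot: [-0.073, 0.997, -0.001, -0.001]
contact_force: [0.3, -0.4, -1.1]
gripper_width: 38.4
grasp_force: 60.6
```

{"method": "send_rows", "body": {
  "series": [
    [[0, 0, 30], [0, 0, 0], 30],
    [[0, 0, 40], [0, 0, 0], 30],
    [[0, 0, 35], [0, 0, 0], 30],
    [[0, 0, 0], [0, 0, 0], 30],
    [[0, 0, 0], [0, 0, 0], 30]
  ]
}}

```text
clock: 22.0
position: [485.8, 340.8, 62.6]
ee_rot: [-0.073, 0.997, -0.001, -0.001]
contact_force: [-0.2, 0.5, 0.3]
gripper_width: 38.2
grasp_force: 60.6
```

```bash
python3 - <<'E'
from h import *
st();to(489,343,48,98.3);print(proj("scene",(561,355,33)))
E
```

```text
t 22.0 p [485.8 340.8  62.6] F [-0.2  0.5  0.3] w 38.2 g 60.6 j [ 0.88  0.5  -0.28  0.   -0.8  -2.31]
shift [-3.5  1.7 14.6] at [485.8 340.8  62.6] tool y 98.3 tilt [-0.001 -0.002]
turn z 0.0 shift after turn [-3.5  1.7 14.6]
[501.69788178 260.0145496 ]
```

{"method": "send_rows", "body": {
  "series": [
    [[0, 0, 10], [0, 0, 0], 30],
    [[0, 0, 6], [0, 0, 0], 30],
    [[0, 0, 0], [0, 0, 0], 30],
    [[0, 0, 0], [0, 0, 0], 45],
    [[0, 0, 0], [0, 0, 0], 55],
    [[0, 0, 0], [0, 0, 0], 60],
    [[0, 0, -30], [0, 0, 0], 64],
    [[0, 0, -45], [0, 0, 0], 64]
  ]
}}

```text
clock: 22.8
position: [484.6, 339.8, 120.4]
ee_rot: [-0.072, 0.997, -0.002, -0.003]
contact_force: [0.8, 0.4, -0.0]
gripper_width: 63.9
grasp_force: 0.0
```

{"method": "send_rows", "body": {
  "series": [
    [[0, 0, -45], [0, 0, 0], 64],
    [[0, 0, -20], [0, 0, 0], 64],
    [[25, -30, 0], [0, 0, 0], 64],
    [[20, -45, 0], [0, 0, 0], 64],
    [[0, -45, 0], [0, 0, 0], 64],
    [[0, -45, 0], [0, 0, 0], 64],
    [[0, -20, 0], [0, 0, 0], 64],
    [[0, 0, 0], [0, 0, 0], 64]
  ]
}}

```text
clock: 23.6
position: [468.0, 149.4, 187.7]
ee_rot: [-0.071, 0.998, 0.0, 0.0]
contact_force: [0.6, 0.1, 0.2]
gripper_width: 64.0
grasp_force: 0.0
```

```bash
python3 - <<'E'
from h import *
np.set_printoptions(suppress=True,precision=1)
st();S=grab("scene","s9");T=grab("top","t9")
for n,im,roi in(("s",S,(370,210,560,370)),("t",T,(90,130,390,285))):
  for a,ce,bb,p in comps(im,"brown",roi,25):print(n,a,ce,bb)
for n,im,troi in(("scene",S,(80,230,230,400)),("top",T,(430,150,550,335))):
    for c in("red","green","blue"):
        for a,ce,bb,p in comps(im,c,troi,60):
            r=cv2.minAreaRect(p.astype(np.float32));print(" reel",n,c,a,ce,bb,np.round(r[0],1),np.round(r[1],1),round(r[2],1))
E
```

```text
t 23.6 p [468.  149.4 187.7] F [0.6 0.1 0.2] w 64.0 g 0.0 j [ 0.6  0.2 -0.4  0.  -1.  -2.1]
s 62 [479.1 241.6] [475 238   9   9]
s 63 [505.3 258.7] [501 255   9   9]
t 41 [311.9 256.2] [302 253  20  11]
 reel scene red 543 [137.9 341.8] [127 329  25  27] [139. 342.] [26. 24.] 90.0
 reel scene green 258 [149.3 273.8] [141 266  19  18] [149.3 274. ] [15.3 17.9] 80.5
 reel scene blue 485 [135.1 310.3] [125 298  21  26] [135.  310.5] [25. 20.] 90.0
 reel top red 312 [495.1 202.6] [485 192  21  22] [495.5 202.5] [17.1 19.6] 18.4
 reel top green 342 [491.  289.3] [482 279  19  22] [491.2 289.2] [17.5 21. ] 3.0
 reel top blue 357 [500.8 243.6] [491 233  20  22] [501.1 243.4] [18.4 20.5] 8.1
```

Both cores are now in the bin, at scene (479,242) and (505,259). Next come the reel axes, from the spindle pixels over the wood.

```bash
cat >> h.py <<'E'
TR=np.array([[453,178],[523,186],[517,315],[444,308]],np.int32)
def reels(S,T):
    hsv=cv2.cvtColor(T,cv2.COLOR_BGR2HSV);poly=np.zeros(T.shape[:2],np.uint8);cv2.fillPoly(poly,[TR],1)
    sp=((hsv[...,1]<50)&(hsv[...,2]>60)).astype(np.uint8)*cv2.erode(poly,np.ones((5,5)))
    for c in("red","blue","green"):
        cs=max(comps(S,c,(60,220,250,420),60),key=lambda v:v[0],default=None);ct=max(comps(T,c,(420,140,570,345),60),key=lambda v:v[0],default=None)
        if cs is None or ct is None: print(c,"not seen");continue
        u,v=cv2.minAreaRect(ct[3].astype(np.float32))[0];X,r=tri(cs[1],ct[1])
        p=np.argwhere(sp)[:,::-1];q=p[(abs(p[:,0]-u)>13)&(abs(p[:,0]-u)<42)&(abs(p[:,1]-v)<20)]
        w=np.array([plane("top",k,29)[:2] for k in q]);
        if len(w)<8: print(c,"few",len(w));continue
        d=cv2.fitLine(w.astype(np.float32),cv2.DIST_HUBER,0,.01,.01).ravel();e=d[:2]*np.sign(d[1]);ang=np.degrees(np.arctan2(e[1],e[0]))
        yc=plane("top",(u,v),50)[1];P=d[2:]+e*(yc-d[3])/e[1]
        print(c,"tri",X.round(1),"err",round(r[0],1),"axis pt at roll",P.round(1),"ang",round(ang,1),"n",len(w),"rms",np.abs((w-P)@np.array([-e[1],e[0]])).mean().round(1))
E
python3 - <<'E'
from h import *
reels(cv2.imread("pics/s9.png"),cv2.imread("pics/t9.png"))
E
```

```text
red tri [ 582.1 -357.7   30.7] err 2.7 axis pt at roll [ 583.7 -348.8] ang 71.4 n 114 rms 1.8
blue tri [ 496.1 -364.    29.7] err 0.9 axis pt at roll [ 497.  -356.3] ang 81.7 n 91 rms 1.7
green tri [ 401.9 -336.5   38. ] err 0.6 axis pt at roll [ 402.9 -332.3] ang 88.0 n 111 rms 1.5
```

```bash
python3 - <<'E'
from h import *
to(583,-351,130,71.4)
E
```

```text
shift [ -41.3 -513.9   57.4] at [468.4 151.6 187.6] tool y 98.2 tilt [0.001 0.001]
turn z 0.468 shift after turn [-268.9 -439.8   57.7]
```

{"method": "send_rows", "body": {
  "series": [
    [[-3, -35, 0], [0, 0, 0], 70],
    [[-4, -45, 0], [0, 0, 0], 70],
    [[-4, -45, 0], [0, 0, 0], 70],
    [[-3, -45, 0], [0, 0, 0], 70],
    [[-4, -45, 0], [0, 0, 0], 70],
    [[-3, -45, 0], [0, 0, 0], 70],
    [[-4, -45, 0], [0, 0, 0], 70],
    [[-3, -45, 0], [0, 0, 0], 70]
  ]
}}

```text
clock: 24.5
position: [547.6, -191.2, 187.2]
ee_rot: [-0.073, 0.997, -0.0, 0.0]
contact_force: [1.5, 0.5, -0.2]
gripper_width: 69.9
grasp_force: 0.0
```

{"method": "send_rows", "body": {
  "series": [
    [[-4, -45, 0], [0, 0, 0], 70],
    [[-3, -45, 0], [0, 0, 0], 70],
    [[-3, -45, 10], [0, 0, 0], 70],
    [[-3, -29, 20], [0, 0, 0], 70],
    [[0, 0, 27], [0, 0, 0.12], 70],
    [[0, 0, 0], [0, 0, 0.12], 70],
    [[0, 0, 0], [0, 0, 0.12], 70],
    [[0, 0, 0], [0, 0, 0.108], 70]
  ]
}}

```text
clock: 25.3
position: [584.1, -349.9, 129.3]
ee_rot: [0.162, 0.987, 0.0, -0.0]
contact_force: [-0.1, 0.1, -1.0]
gripper_width: 69.9
grasp_force: 0.0
```

```bash
python3 - <<'E'
from h import *
st();to(583,-351,38,71.4);reels(grab("scene","s10"),grab("top","t10"))
E
```

```text
t 25.3 p [ 584.1 -349.9  129.3] F [-0.1  0.1 -1. ] w 69.9 g 0.0 j [-0.3   0.56  0.03  0.   -1.04 -1.59]
shift [ 0.6 -1.3 91.3] at [ 584.1 -349.9  129.3] tool y 71.3 tilt [-0.001  0.   ]
turn z -0.002 shift after turn [ 0.6 -1.3 91.3]
red not seen
blue not seen
green not seen
```

{"method": "send_rows", "body": {
  "series": [
    [[0, -1, 35], [0, 0, 0], 70],
    [[0, 0, 30], [0, 0, 0], 68],
    [[0, 0, 15], [0, 0, 0], 64],
    [[0, 0, 10], [0, 0, 0], 64],
    [[0, 0, 2], [0, 0, 0], 60],
    [[0, 0, 0], [0, 0, 0], 60]
  ]
}}

```text
clock: 26.0
position: [583.4, -352.1, 38.9]
ee_rot: [0.16, 0.987, -0.0, 0.001]
contact_force: [0.3, -0.5, 0.2]
gripper_width: 60.0
grasp_force: 0.0
```

{"method": "send_rows", "body": {
  "series": [
    [[0, 0, 0], [0, 0, 0], 50],
    [[0, 0, 0], [0, 0, 0], 40],
    [[0, 0, 0], [0, 0, 0], 30],
    [[0, 0, 0], [0, 0, 0], 30],
    [[0, 0, 0], [0, 0, 0], 30],
    [[0, 0, 0], [0, 0, 0], 30]
  ]
}}

```text
clock: 26.6
position: [583.6, -352.2, 39.9]
ee_rot: [0.161, 0.987, -0.0, 0.001]
contact_force: [0.2, 2.0, 6.3]
gripper_width: 38.5
grasp_force: 62.1
```

```bash
python3 - <<'E'
from h import *
st()
E
```

```text
t 26.6 p [ 583.6 -352.2   39.9] F [0.2 2.  6.3] w 38.5 g 62.1 j [-0.31  0.65 -0.06  0.   -0.86 -1.59]
```

{"method": "send_rows", "body": {
  "series": [
    [[0, 0, -10], [0, 0, 0], 30],
    [[0, 0, -25], [0, 0, 0], 30],
    [[0, 0, -40], [0, 0, 0], 30],
    [[0, 0, -40], [0, 0, 0], 30],
    [[0, 0, -20], [0, 0, -0.11], 30],
    [[0, 0, 0], [0, 0, -0.12], 30],
    [[0, 0, 0], [0, 0, -0.12], 30],
    [[0, 0, 0], [0, 0, -0.118], 30]
  ]
}}

```text
clock: 27.4
position: [581.8, -351.7, 172.9]
ee_rot: [-0.075, 0.997, 0.001, -0.001]
contact_force: [-0.8, -0.1, -2.4]
gripper_width: 38.2
grasp_force: 61.2
```

```bash
python3 - <<'E'
from h import *
st();to(*r2w(70,0),165,98.3)
E
```

```text
t 27.4 p [ 581.8 -351.7  172.9] F [-0.8 -0.1 -2.4] w 38.2 g 61.2 j [-0.31  0.52  0.08 -0.   -1.13 -1.11]
shift [-146.1  410.6    8.2] at [ 581.8 -351.7  172.9] tool y 98.5 tilt [-0.001  0.001]
turn z 0.004 shift after turn [-144.3  411.3    8.2]
```

Ten rows of about (-14.4, 41), checking the grip midway.

{"method": "send_rows", "body": {
  "series": [
    [[-12, 32, 0], [0, 0, 0.004], 30],
    [[-15, 42, 0], [0, 0, 0], 30],
    [[-15, 42, 0], [0, 0, 0], 30],
    [[-15, 42, 0], [0, 0, 0], 30],
    [[-15, 42, 0], [0, 0, 0], 30],
    [[-15, 42, 0], [0, 0, 0], 30],
    [[-15, 42, 0], [0, 0, 0], 30],
    [[-15, 42, 0], [0, 0, 0], 30]
  ]
}}

```text
clock: 28.2
position: [652.0, -11.1, 172.9]
ee_rot: [-0.07, 0.998, 0.0, -0.001]
contact_force: [0.7, -0.8, -1.8]
gripper_width: 38.5
grasp_force: 61.3
```

{"method": "send_rows", "body": {
  "series": [
    [[-15, 42, 0], [0, 0, 0], 30],
    [[-12, 42, 0], [0, 0, 0], 30],
    [[0, 2, 0], [0, 0, 0], 30],
    [[0, 0, 0], [0, 0, 0], 30],
    [[0, 0, 0], [0, 0, 0], 30]
  ]
}}

```text
clock: 28.7
position: [666.6, 75.3, 172.8]
ee_rot: [-0.07, 0.998, -0.0, -0.001]
contact_force: [-0.4, -0.4, -2.5]
gripper_width: 38.3
grasp_force: 61.3
```

```bash
python3 - <<'E'
from h import *
st();to(*r2w(70,0),90,98.3);S=grab("scene","s11")
for a,ce,bb,p in comps(S,"red",(330,200,500,330),25):print(a,ce,bb)
print(proj("scene",(666,76,155)))
E
```

```text
t 28.7 p [666.6  75.3 172.8] F [-0.4 -0.4 -2.5] w 38.3 g 61.3 j [ 0.35  0.5   0.05 -0.   -1.12 -1.78]
shift [ 1.1  1.  82.8] at [666.6  75.3 172.8] tool y 98.0 tilt [-0.001 -0.   ]
turn z -0.005 shift after turn [ 1.1  1.  82.8]
399 [414.9 258. ] [404 245  21  27]
[408.93882179 262.82381974]
```

{"method": "send_rows", "body": {
  "series": [
    [[1, 1, 30], [0, 0, -0.005], 30],
    [[0, 0, 40], [0, 0, 0], 30],
    [[0, 0, 25], [0, 0, 0], 30],
    [[0, 0, 10], [0, 0, 0], 30],
    [[0, 0, 3], [0, 0, 0], 30],
    [[0, 0, 0], [0, 0, 0], 30]
  ]
}}

```text
clock: 29.35
position: [666.9, 76.5, 66.2]
ee_rot: [-0.073, 0.997, -0.0, 0.001]
contact_force: [0.7, 0.3, -0.9]
gripper_width: 38.6
grasp_force: 61.3
```

{"method": "send_rows", "body": {
  "series": [
    [[0, 0, 3], [0, 0, 0], 30],
    [[0, 0, 3], [0, 0, 0], 30],
    [[0, 0, 0], [0, 0, 0], 30]
  ]
}}

```text
clock: 29.65
position: [666.1, 77.2, 59.6]
ee_rot: [-0.073, 0.997, 0.0, 0.0]
contact_force: [-0.4, -0.3, -1.9]
gripper_width: 38.5
grasp_force: 61.3
```

```bash
python3 - <<'E'
from h import *
st();to(*r2w(70,0),55,98.3)
E
```

```text
t 29.65 p [666.1  77.2  59.6] F [-0.4 -0.3 -1.9] w 38.5 g 61.3 j [ 0.36  0.61 -0.07 -0.   -0.89 -1.78]
shift [ 1.  -0.9  4.6] at [666.1  77.2  59.6] tool y 98.4 tilt [0.001 0.   ]
turn z 0.001 shift after turn [ 1.  -0.9  4.6]
```

{"method": "send_rows", "body": {
  "series": [
    [[0, 0, 2], [0, 0, 0], 30],
    [[0, 0, 2], [0, 0, 0], 30],
    [[0, 0, 0], [0, 0, 0], 30]
  ]
}}

```text
clock: 29.95
position: [666.7, 77.3, 55.9]
ee_rot: [-0.073, 0.997, 0.0, 0.001]
contact_force: [0.2, 0.2, 1.5]
gripper_width: 38.3
grasp_force: 61.7
```

{"method": "send_rows", "body": {
  "series": [
    [[0, 0, 1], [0, 0, 0], 30],
    [[0, 0, 1], [0, 0, 0], 30],
    [[0, 0, 0], [0, 0, 0], 30]
  ]
}}

```text
clock: 30.25
position: [666.8, 77.3, 55.7]
ee_rot: [-0.073, 0.997, -0.0, 0.001]
contact_force: [-2.8, 0.6, 8.8]
gripper_width: 38.5
grasp_force: 62.6
```

Seated: the height fits and the force has risen. Release and retreat.

{"method": "send_rows", "body": {
  "series": [
    [[0, 0, -2], [0, 0, 0], 30],
    [[0, 0, 0], [0, 0, 0], 45],
    [[0, 0, 0], [0, 0, 0], 55],
    [[0, 0, 0], [0, 0, 0], 62],
    [[0, 0, 0], [0, 0, 0], 64],
    [[0, 0, -30], [0, 0, 0], 64],
    [[0, 0, -45], [0, 0, 0], 64],
    [[0, 0, -45], [0, 0, 0], 64]
  ]
}}

```text
clock: 31.05
position: [665.6, 76.8, 175.6]
ee_rot: [-0.073, 0.997, -0.0, -0.001]
contact_force: [1.3, 0.0, 0.3]
gripper_width: 63.7
grasp_force: 0.0
```

```bash
python3 - <<'E'
from h import *
st();S=grab("scene","s12");T=grab("top","t12");reels(S,T)
for a,ce,bb,p in comps(S,"red",(330,200,500,340),25):print(a,ce,bb)
for a,ce,bb,p in comps(T,"red",(245,130,345,280),25):print(a,ce,bb)
to(496.5,-359,160,81.7)
print(proj("scene",(*r2w(70,0),45)),proj("top",(*r2w(70,0),45)))
E
```

```text
t 31.05 p [665.6  76.8 175.6] F [1.3 0.  0.3] w 63.7 g 0.0 j [ 0.36  0.5   0.05  0.   -1.12 -1.78]
red not seen
blue tri [ 496.2 -363.7   30.6] err 1.0 axis pt at roll [ 497.  -356.1] ang 81.7 n 97 rms 1.7
green tri [ 401.9 -336.3   38.4] err 0.6 axis pt at roll [ 402.9 -331.8] ang 88.0 n 109 rms 1.5
404 [407.3 312.9] [394 300  24  28]
228 [287.6 160. ] [279 151  18  20]
shift [ 236.3 -406.5   19.9] at [670.2  77.7 183.6] tool y 98.4 tilt [0.015 0.003]
turn z 0.292 shift after turn [ 109.2 -457.2   21.8]
[402.17612001 314.55166897] [288.9304218  161.13629185]
```

{"method": "send_rows", "body": {
  "series": [
    [[18, -32, 0], [0, 0, 0], 66],
    [[22, -38, 0], [0, 0, 0], 66],
    [[22, -38, 0], [0, 0, 0], 66],
    [[22, -38, 0], [0, 0, 0], 66],
    [[22, -38, 0], [0, 0, 0], 66],
    [[22, -38, 0], [0, 0, 0], 66],
    [[22, -38, 0], [0, 0, 0], 66],
    [[22, -38, 0], [0, 0, 0], 66]
  ]
}}

```text
clock: 31.95
position: [538.3, -244.3, 175.1]
ee_rot: [-0.073, 0.997, -0.0, 0.0]
contact_force: [0.6, -0.1, 0.3]
gripper_width: 66.1
grasp_force: 0.0
```

{"method": "send_rows", "body": {
  "series": [
    [[22, -38, 0], [0, 0, 0], 68],
    [[22, -38, 0], [0, 0, 0], 68],
    [[14, -32, 10], [0, 0, 0], 68],
    [[0, 0, 20], [0, 0, 0.1], 68],
    [[0, 0, 20], [0, 0, 0.1], 68],
    [[0, 0, 0], [0, 0, 0.09], 68],
    [[0, 0, 0], [0, 0, 0], 68]
  ]
}}

```text
clock: 32.65
position: [497.0, -358.2, 124.1]
ee_rot: [0.072, 0.997, 0.0, -0.001]
contact_force: [0.1, 0.2, 0.4]
gripper_width: 68.4
grasp_force: 0.0
```

```bash
python3 - <<'E'
from h import *
st();to(496.8,-358.5,38,81.7)
E
```

```text
t 32.65 p [ 497.  -358.2  124.1] F [0.1 0.2 0.4] w 68.4 g 0.0 j [-0.36  0.46 -0.17  0.   -0.95 -1.35]
shift [-0.  -0.4 86.1] at [ 497.  -358.2  124.1] tool y 81.7 tilt [-0.002  0.001]
turn z 0.001 shift after turn [-0.  -0.4 86.1]
```

{"method": "send_rows", "body": {
  "series": [
    [[0, 0, 35], [0, 0, 0], 68],
    [[0, 0, 30], [0, 0, 0], 66],
    [[0, 0, 15], [0, 0, 0], 64],
    [[0, 0, 5], [0, 0, 0], 64],
    [[0, 0, 1], [0, 0, 0], 60],
    [[0, 0, 0], [0, 0, 0], 60]
  ]
}}

```text
clock: 33.25
position: [498.4, -358.4, 40.3]
ee_rot: [0.071, 0.997, -0.0, 0.001]
contact_force: [-0.6, 1.1, 0.3]
gripper_width: 59.6
grasp_force: 0.0
```

{"method": "send_rows", "body": {
  "series": [
    [[0, 0, 0], [0, 0, 0], 50],
    [[0, 0, 0], [0, 0, 0], 40],
    [[0, 0, 0], [0, 0, 0], 30],
    [[0, 0, 0], [0, 0, 0], 30],
    [[0, 0, 0], [0, 0, 0], 30],
    [[0, 0, 0], [0, 0, 0], 30]
  ]
}}

```text
clock: 33.85
position: [498.3, -358.3, 40.6]
ee_rot: [0.072, 0.997, -0.0, 0.001]
contact_force: [-0.6, 1.7, 6.0]
gripper_width: 38.2
grasp_force: 61.3
```

```bash
python3 - <<'E'
from h import *
st()
E
```

```text
t 33.85 p [ 498.3 -358.3   40.6] F [-0.6  1.7  6. ] w 38.2 g 61.3 j [-0.36  0.56 -0.24  0.   -0.77 -1.35]
```

{"method": "send_rows", "body": {
  "series": [
    [[0, 0, -10], [0, 0, 0], 30],
    [[0, 0, -25], [0, 0, 0], 30],
    [[0, 0, -40], [0, 0, 0], 30],
    [[0, 0, -40], [0, 0, 0], 30],
    [[0, 0, -20], [0, 0, -0.1], 30],
    [[0, 0, 0], [0, 0, -0.1], 30],
    [[0, 0, 0], [0, 0, -0.09], 30],
    [[0, 0, 0], [0, 0, 0], 30]
  ]
}}

```text
clock: 34.65
position: [496.9, -357.8, 174.1]
ee_rot: [-0.073, 0.997, 0.0, -0.0]
contact_force: [-0.7, -0.7, -2.4]
gripper_width: 38.4
grasp_force: 60.7
```

```bash
python3 - <<'E'
from h import *
st();to(*r2w(0,0),165,98.3)
E
```

```text
t 34.65 p [ 496.9 -357.8  174.1] F [-0.7 -0.7 -2.4] w 38.4 g 60.7 j [-0.36  0.41 -0.11 -0.   -1.06 -1.07]
shift [-159.4  405.     9.4] at [ 496.9 -357.8  174.1] tool y 98.3 tilt [-0.001  0.001]
turn z 0.0 shift after turn [-159.2  405.     9.4]
```

{"method": "send_rows", "body": {
  "series": [
    [[-12, 30, 0], [0, 0, 0], 30],
    [[-16, 41, 0], [0, 0, 0], 30],
    [[-16, 41, 0], [0, 0, 0], 30],
    [[-16, 41, 0], [0, 0, 0], 30],
    [[-16, 41, 0], [0, 0, 0], 30],
    [[-16, 41, 0], [0, 0, 0], 30],
    [[-16, 41, 0], [0, 0, 0], 30],
    [[-16, 41, 0], [0, 0, 0], 30]
  ]
}}

```text
clock: 35.45
position: [573.8, -24.7, 174.0]
ee_rot: [-0.072, 0.997, -0.0, -0.0]
contact_force: [1.6, -0.6, -2.6]
gripper_width: 38.4
grasp_force: 60.8
```

{"method": "send_rows", "body": {
  "series": [
    [[-16, 41, 0], [0, 0, 0], 30],
    [[-16, 41, 0], [0, 0, 0], 30],
    [[-3, 6, 0], [0, 0, 0], 30],
    [[0, 0, 0], [0, 0, 0], 30],
    [[0, 0, 0], [0, 0, 0], 30]
  ]
}}

```text
clock: 35.95
position: [595.3, 65.0, 173.7]
ee_rot: [-0.072, 0.997, -0.0, -0.001]
contact_force: [0.5, 0.1, -1.7]
gripper_width: 38.6
grasp_force: 60.9
```

```bash
python3 - <<'E'
from h import *
st();to(*r2w(0,0),56,98.3)
S=grab("scene")
for a,ce,bb,p in comps(S,"blue",(355,200,420,275),100):print(a,ce,bb)
print(proj("scene",(596,66,163)))
E
```

```text
t 35.95 p [595.3  65.  173.7] F [ 0.5  0.1 -1.7] w 38.6 g 60.9 j [ 0.38  0.39 -0.14 -0.   -1.04 -1.81]
shift [ -1.    1.  117.7] at [595.3  65.  173.7] tool y 98.3 tilt [-0.001 -0.001]
turn z -0.0 shift after turn [ -1.    1.  117.7]
370 [389.7 236.4] [379 224  21  27]
[385.7191602  237.45368074]
```

{"method": "send_rows", "body": {
  "series": [
    [[-1, 1, 30], [0, 0, 0], 30],
    [[0, 0, 40], [0, 0, 0], 30],
    [[0, 0, 25], [0, 0, 0], 30],
    [[0, 0, 12], [0, 0, 0], 30],
    [[0, 0, 4], [0, 0, 0], 30],
    [[0, 0, 0], [0, 0, 0], 30]
  ]
}}

```text
clock: 36.6
position: [597.3, 66.3, 63.7]
ee_rot: [-0.072, 0.997, -0.0, 0.0]
contact_force: [0.9, -0.2, -2.2]
gripper_width: 38.5
grasp_force: 60.9
```

{"method": "send_rows", "body": {
  "series": [
    [[0, 0, 3], [0, 0, 0], 30],
    [[0, 0, 2], [0, 0, 0], 30],
    [[0, 0, 0], [0, 0, 0], 30]
  ]
}}

```text
clock: 36.9
position: [597.0, 67.0, 58.7]
ee_rot: [-0.073, 0.997, 0.0, 0.0]
contact_force: [0.4, -0.7, -2.2]
gripper_width: 38.4
grasp_force: 60.9
```

```bash
python3 - <<'E'
from h import *
st();to(*r2w(0,0),56,98.3)
E
```

```text
t 36.9 p [597.   67.   58.7] F [ 0.4 -0.7 -2.2] w 38.4 g 60.9 j [ 0.38  0.51 -0.26 -0.   -0.79 -1.81]
shift [ 1.1 -0.8  2.7] at [597.   67.   58.7] tool y 98.4 tilt [0.001 0.   ]
turn z 0.001 shift after turn [ 1.1 -0.8  2.7]
```

{"method": "send_rows", "body": {
  "series": [
    [[0, 0, 2], [0, 0, 0], 30],
    [[0, 0, 1], [0, 0, 0], 30],
    [[0, 0, 0], [0, 0, 0], 30]
  ]
}}

```text
clock: 37.2
position: [597.9, 67.2, 56.5]
ee_rot: [-0.073, 0.997, 0.0, 0.001]
contact_force: [-0.3, 0.2, 5.1]
gripper_width: 38.7
grasp_force: 61.6
```

{"method": "send_rows", "body": {
  "series": [
    [[0, 0, 1], [0, 0, 0], 30],
    [[0, 0, 1], [0, 0, 0], 30],
    [[0, 0, 0], [0, 0, 0], 30]
  ]
}}

```text
clock: 37.5
position: [598.0, 67.2, 56.3]
ee_rot: [-0.073, 0.997, 0.0, 0.002]
contact_force: [-2.8, 0.6, 14.5]
gripper_width: 38.5
grasp_force: 62.7
```

Seated. Release, retreat and look at the reels again.

{"method": "send_rows", "body": {
  "series": [
    [[0, 0, -2], [0, 0, 0], 30],
    [[0, 0, 0], [0, 0, 0], 45],
    [[0, 0, 0], [0, 0, 0], 55],
    [[0, 0, 0], [0, 0, 0], 62],
    [[0, 0, 0], [0, 0, 0], 64],
    [[0, 0, -30], [0, 0, 0], 64],
    [[0, 0, -45], [0, 0, 0], 64],
    [[0, 0, -45], [0, 0, 0], 64]
  ]
}}

```text
clock: 38.3
position: [596.2, 66.6, 175.6]
ee_rot: [-0.073, 0.997, -0.0, -0.001]
contact_force: [1.1, 1.5, 0.0]
gripper_width: 64.2
grasp_force: 0.0
```

```bash
python3 - <<'E'
from h import *
st();S=grab("scene","s13");T=grab("top","t13");reels(S,T)
for c in("red","blue"):
  for a,ce,bb,p in comps(S,c,(350,200,500,340),120):print("s",c,a,ce,bb)
  for a,ce,bb,p in comps(T,c,(245,130,345,280),120):print("t",c,a,ce,bb)
to(402.7,-333.5,160,88)
E
```

```text
t 38.3 p [596.2  66.6 175.6] F [1.1 1.5 0. ] w 64.2 g 0.0 j [ 0.38  0.39 -0.13  0.   -1.05 -1.81]
red not seen
blue not seen
green tri [ 401.7 -336.3   38.9] err 0.9 axis pt at roll [ 402.9 -330.8] ang 88.0 n 114 rms 1.6
s red 394 [407.  312.1] [394 300  24  27]
s blue 366 [385.1 290.4] [373 279  22  26]
t blue 371 [292.  193.1] [283 182  19  23]
t blue 166 [270.8 225.5] [267 203   9  46]
t blue 122 [324.9 227.3] [321 212   8  32]
shift [ 255.2 -367.8   18.6] at [600.9  67.7 182.6] tool y 98.4 tilt [0.014 0.003]
turn z 0.182 shift after turn [ 184.4 -407.9   19.6]
```

{"method": "send_rows", "body": {
  "series": [
    [[20, -30, 0], [0, 0, 0], 66],
    [[26, -38, 0], [0, 0, 0], 66],
    [[26, -38, 0], [0, 0, 0], 66],
    [[26, -38, 0], [0, 0, 0], 66],
    [[26, -38, 0], [0, 0, 0], 66],
    [[26, -38, 0], [0, 0, 0], 66],
    [[26, -38, 0], [0, 0, 0], 66],
    [[26, -38, 0], [0, 0, 0], 66]
  ]
}}

```text
clock: 39.2
position: [438.8, -256.7, 175.1]
ee_rot: [-0.073, 0.997, -0.0, 0.0]
contact_force: [1.4, 0.5, -0.2]
gripper_width: 65.9
grasp_force: 0.0
```

{"method": "send_rows", "body": {
  "series": [
    [[26, -38, 0], [0, 0, 0], 68],
    [[22, -34, 10], [0, 0, 0], 68],
    [[0, 0, 20], [0, 0, 0.09], 68],
    [[0, 0, 20], [0, 0, 0.09], 68],
    [[0, 0, 0], [0, 0, 0], 68],
    [[0, 0, 0], [0, 0, 0], 68]
  ]
}}

```text
clock: 39.8
position: [403.0, -333.6, 125.2]
ee_rot: [0.016, 1.0, -0.0, -0.0]
contact_force: [-0.3, 0.7, 0.1]
gripper_width: 68.0
grasp_force: 0.0
```

```bash
python3 - <<'E'
from h import *
st();to(402.7,-333.5,38,88);S=grab("scene","s14")
cv2.imwrite("pics/g14.png",cv2.resize(S[215:395,90:230],(600,600*180//140)[:2] if 0 else (466,600),interpolation=2))
E
```

```text
t 39.8 p [ 403.  -333.6  125.2] F [-0.3  0.7  0.1] w 68.0 g 0.0 j [-0.38  0.32 -0.39  0.   -0.86 -1.22]
shift [ 0.2  0.1 87.2] at [ 403.  -333.6  125.2] tool y 88.2 tilt [-0.001 -0.   ]
turn z 0.003 shift after turn [ 0.2  0.1 87.2]
```

View pics/g14.png

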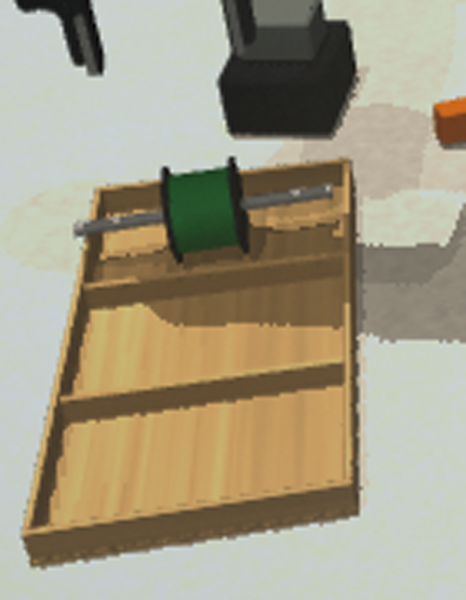

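The crop shows the green reel alone in the near cell at (205,212), with its spindle nearly level. The left finger is at (90,60). I'll check that the reel hasn't shifted and that the TCP lines up.

```bash
python3 - <<'E'
from h import *
for f in("s9","s13","s14"):
  for a,ce,bb,p in comps(cv2.imread(f"pics/{f}.png"),"green",(80,230,230,400),30):print(f,a,ce,bb)
f=lambda p:(proj("scene",p)-[90,215])*[3.33,3.33]
print("tcp",f((403,-333.6,125)),"L",f((402,-368,128)),"R",f((404,-299,128)),"reel29",f((402.7,-333.5,29)),"spindle ends",f((400.2,-405,29)),f((405.2,-261.5,29)))
E
```

```text
s9 258 [149.3 273.8] [141 266  19  18]
s13 238 [149.2 273.3] [141 266  18  16]
tcp [174.85481371  69.4861308 ] L [107.68751197  73.76134447] R [239.03591543  56.11237697] reel29 [206.91351036 208.13851254] spindle ends [ 76.81428534 227.99511447] [333.20005219 188.84689818]
```

The reel is still in place: the predicted spindle ends (77,228) and (333,189) match the picture. I descend and grip.

{"method": "send_rows", "body": {
  "series": [
    [[0, 0, 35], [0, 0, 0], 68],
    [[0, 0, 30], [0, 0, 0], 66],
    [[0, 0, 15], [0, 0, 0], 64],
    [[0, 0, 6], [0, 0, 0], 64],
    [[0, 0, 1], [0, 0, 0], 60],
    [[0, 0, 0], [0, 0, 0], 60]
  ]
}}

```text
clock: 40.45
position: [404.0, -333.9, 39.3]
ee_rot: [0.017, 1.0, -0.001, 0.001]
contact_force: [0.4, -0.7, -0.4]
gripper_width: 60.3
grasp_force: 0.0
```

{"method": "send_rows", "body": {
  "series": [
    [[0, 0, 0], [0, 0, 0], 50],
    [[0, 0, 0], [0, 0, 0], 40],
    [[0, 0, 0], [0, 0, 0], 30],
    [[0, 0, 0], [0, 0, 0], 30],
    [[0, 0, 0], [0, 0, 0], 30],
    [[0, 0, 0], [0, 0, 0], 30]
  ]
}}

```text
clock: 41.05
position: [403.7, -333.8, 39.5]
ee_rot: [0.017, 1.0, -0.0, 0.001]
contact_force: [0.4, 2.6, 5.2]
gripper_width: 38.4
grasp_force: 61.1
```

```bash
python3 - <<'E'
from h import *
st()
E
```

```text
t 41.05 p [ 403.7 -333.8   39.5] F [0.4 2.6 5.2] w 38.4 g 61.1 j [-0.38  0.44 -0.47  0.   -0.65 -1.22]
```

{"method": "send_rows", "body": {
  "series": [
    [[0, 0, -10], [0, 0, 0], 30],
    [[0, 0, -25], [0, 0, 0], 30],
    [[0, 0, -40], [0, 0, 0], 30],
    [[0, 0, -40], [0, 0, 0], 30],
    [[0, 0, -20], [0, 0, -0.09], 30],
    [[0, 0, 0], [0, 0, -0.09], 30],
    [[0, 0, 0], [0, 0, 0], 30],
    [[0, 0, 0], [0, 0, 0], 30]
  ]
}}

```text
clock: 41.85
position: [402.3, -333.2, 172.9]
ee_rot: [-0.072, 0.997, 0.0, -0.0]
contact_force: [0.6, 0.3, -1.2]
gripper_width: 38.3
grasp_force: 60.7
```

```bash
python3 - <<'E'
from h import *
st();to(*r2w(-70,0),165,98.3)
E
```

```text
t 41.85 p [ 402.3 -333.2  172.9] F [ 0.6  0.3 -1.2] w 38.3 g 60.7 j [-0.38  0.26 -0.33 -0.   -0.98 -1.05]
shift [-178.9  367.3    8. ] at [ 402.3 -333.2  172.9] tool y 98.2 tilt [-0.001  0.001]
turn z -0.001 shift after turn [-179.3  367.1    8. ]
```

{"method": "send_rows", "body": {
  "series": [
    [[-15, 31, 0], [0, 0, 0], 30],
    [[-19, 38, 0], [0, 0, 0], 30],
    [[-19, 38, 0], [0, 0, 0], 30],
    [[-19, 38, 0], [0, 0, 0], 30],
    [[-19, 38, 0], [0, 0, 0], 30],
    [[-18, 38, 0], [0, 0, 0], 30],
    [[-18, 38, 0], [0, 0, 0], 30],
    [[-18, 38, 0], [0, 0, 0], 30]
  ]
}}

```text
clock: 42.65
position: [502.9, -17.0, 172.4]
ee_rot: [-0.072, 0.997, -0.0, -0.001]
contact_force: [1.1, -1.0, -1.4]
gripper_width: 38.7
grasp_force: 60.8
```

{"method": "send_rows", "body": {
  "series": [
    [[-18, 38, 0], [0, 0, 0], 30],
    [[-16, 32, 0], [0, 0, 0], 30],
    [[0, 0, 0], [0, 0, 0], 30],
    [[0, 0, 0], [0, 0, 0], 30]
  ]
}}

```text
clock: 43.05
position: [526.1, 56.2, 172.1]
ee_rot: [-0.073, 0.997, -0.0, -0.001]
contact_force: [-0.0, -0.7, -2.2]
gripper_width: 38.7
grasp_force: 60.9
```

```bash
python3 - <<'E'
from h import *
st();to(*r2w(-70,0),55.5,98.3)
E
```

```text
t 43.05 p [526.1  56.2 172.1] F [-0.  -0.7 -2.2] w 38.7 g 60.9 j [ 0.41  0.28 -0.31 -0.   -0.98 -1.84]
shift [ -0.9  -0.3 116.5] at [526.1  56.2 172.1] tool y 98.4 tilt [-0.003 -0.001]
turn z 0.001 shift after turn [ -0.9  -0.3 116.5]
```

{"method": "send_rows", "body": {
  "series": [
    [[-1, 0, 30], [0, 0, 0], 30],
    [[0, 0, 40], [0, 0, 0], 30],
    [[0, 0, 25], [0, 0, 0], 30],
    [[0, 0, 12], [0, 0, 0], 30],
    [[0, 0, 3], [0, 0, 0], 30],
    [[0, 0, 0], [0, 0, 0], 30]
  ]
}}

```text
clock: 43.65
position: [528.1, 55.3, 63.6]
ee_rot: [-0.073, 0.997, -0.0, 0.0]
contact_force: [-0.7, -0.1, -1.0]
gripper_width: 38.1
grasp_force: 60.9
```

{"method": "send_rows", "body": {
  "series": [
    [[0, 0, 2], [0, 0, 0], 30],
    [[0, 0, 2], [0, 0, 0], 30],
    [[0, 0, 0], [0, 0, 0], 30]
  ]
}}

```text
clock: 43.95
position: [527.9, 55.8, 59.7]
ee_rot: [-0.073, 0.997, 0.0, 0.001]
contact_force: [0.4, 0.2, -1.4]
gripper_width: 38.7
grasp_force: 60.9
```

```bash
python3 - <<'E'
from h import *
st();to(*r2w(-70,0),55.5,98.3)
E
```

```text
t 43.95 p [527.9  55.8  59.7] F [ 0.4  0.2 -1.4] w 38.7 g 60.9 j [ 0.41  0.42 -0.44 -0.   -0.71 -1.84]
shift [1.2 0.2 4.2] at [527.9  55.8  59.7] tool y 98.3 tilt [0.001 0.   ]
turn z 0.001 shift after turn [1.2 0.2 4.2]
```

{"method": "send_rows", "body": {
  "series": [
    [[0, 0, 2], [0, 0, 0], 30],
    [[0, 0, 2], [0, 0, 0], 30],
    [[0, 0, 0], [0, 0, 0], 30]
  ]
}}

```text
clock: 44.25
position: [528.6, 56.0, 55.6]
ee_rot: [-0.073, 0.997, 0.0, 0.001]
contact_force: [0.8, -0.6, 0.1]
gripper_width: 38.7
grasp_force: 61.1
```

{"method": "send_rows", "body": {
  "series": [
    [[0, 0, 1], [0, 0, 0], 30],
    [[0, 0, 0], [0, 0, 0], 30]
  ]
}}

```text
clock: 44.45
position: [528.7, 56.0, 55.3]
ee_rot: [-0.073, 0.997, 0.0, 0.001]
contact_force: [-0.4, 0.5, 4.8]
gripper_width: 38.3
grasp_force: 61.8
```

{"method": "send_rows", "body": {
  "series": [
    [[0, 0, -1], [0, 0, 0], 30],
    [[0, 0, 0], [0, 0, 0], 45],
    [[0, 0, 0], [0, 0, 0], 55],
    [[0, 0, 0], [0, 0, 0], 62],
    [[0, 0, 0], [0, 0, 0], 64],
    [[0, 0, -30], [0, 0, 0], 64],
    [[0, 0, -45], [0, 0, 0], 64],
    [[0, 0, -45], [0, 0, 0], 64]
  ]
}}

```text
clock: 45.25
position: [527.0, 55.4, 175.9]
ee_rot: [-0.073, 0.997, -0.0, -0.001]
contact_force: [2.1, 0.2, -0.0]
gripper_width: 64.1
grasp_force: 0.0
```

{"method": "send_rows", "body": {
  "series": [
    [[0, -30, -30], [0, 0, 0], 64],
    [[0, -45, 0], [0, 0, 0], 64],
    [[0, -45, 0], [0, 0, 0], 64],
    [[0, -45, 0], [0, 0, 0], 64],
    [[0, -45, 0], [0, 0, 0], 60],
    [[0, 0, 0], [0, 0, 0], 60]
  ]
}}

```text
clock: 45.85
position: [558.1, -156.4, 204.5]
ee_rot: [-0.07, 0.998, -0.0, -0.0]
contact_force: [-0.1, 1.1, 0.0]
gripper_width: 59.9
grasp_force: 0.0
```

```bash
python3 - <<'E'
from h import *
st();S=grab("scene","s15");T=grab("top","t15")
o=np.zeros((600,800,3),np.uint8)
o[:,:]=0;a=cv2.resize(S[215:365,260:460],(800,600),interpolation=2)
cv2.imwrite("pics/g15.png",a)
for c in("red","blue","green"):
  for a,ce,bb,p in comps(S,c,(340,200,500,340),120):print("s",c,a,ce,bb)
  for a,ce,bb,p in comps(T,c,(245,130,345,280),100):print("t",c,a,ce,bb)
for x in(-70,0,70):print(proj("scene",(*r2w(x,0),45)),proj("top",(*r2w(x,0),45)),[proj("scene",(*r2w(x,y),45)).round(1) for y in(-72,72)])
to(*r2w(66,-86),160,98.3)
E
```

```text
t 45.85 p [ 558.1 -156.4  204.5] F [-0.1  1.1  0. ] w 59.9 g 0.0 j [ 0.01  0.33 -0.15  0.   -1.1  -1.44]
s red 367 [406.7 311.3] [394 300  24  26]
s blue 357 [385.1 289.7] [373 278  22  26]
s green 169 [364.9 266. ] [356 259  18  14]
[361.60135597 271.49513556] [297.83552395 226.84704167] [array([328.6, 281.2]), array([392.7, 262.3])]
[380.69865377 291.76052614] [293.33955333 193.67127396] [array([346.3, 302.7]), array([413. , 281.4])]
[402.17612001 314.55166897] [288.9304218  161.13629185] [array([366.3, 327. ]), array([435.8, 302.9])]
shift [-135.4  125.4   44.4] at [ 557.7 -153.1  204.5] tool y 98.2 tilt [-0.001  0.   ]
turn z -0.002 shift after turn [-135.6  125.2   44.4]
```

View pics/g15.png

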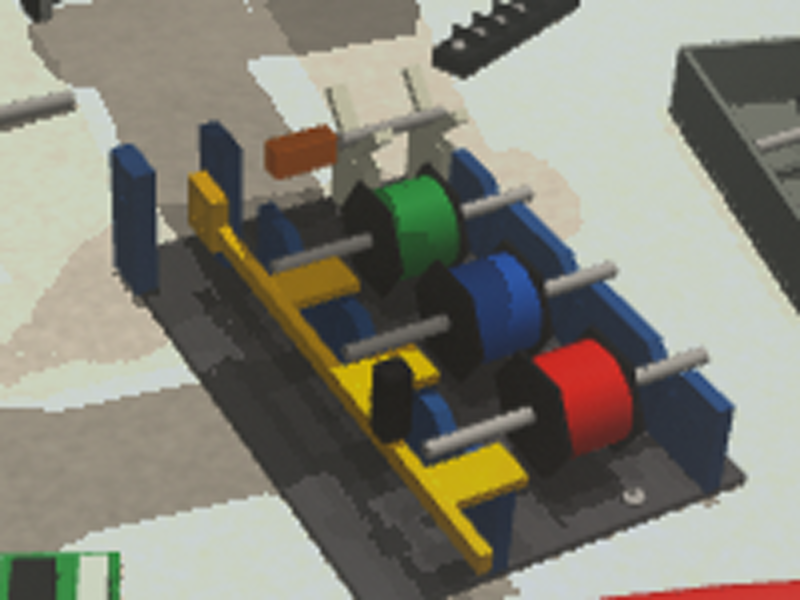

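The crop shows green, blue and red seated level across both rails, the pin parked at (300,150), and the open keeper's knob with its top at (392,368). Next I go to the knob.

{"method": "send_rows", "body": {
  "series": [
    [[-28, 25, 0], [0, 0, 0], 50],
    [[-28, 25, 0], [0, 0, 0], 50],
    [[-28, 25, 0], [0, 0, 0], 50],
    [[-28, 25, 0], [0, 0, 0], 50],
    [[-28, 25, 25], [0, 0, 0], 50],
    [[0, 0, 35], [0, 0, 0], 50],
    [[0, 0, 20], [0, 0, 0], 50],
    [[0, 0, 0], [0, 0, 0], 50]
  ]
}}

```text
clock: 46.75
position: [675.8, -6.2, 120.9]
ee_rot: [-0.074, 0.997, -0.0, -0.004]
contact_force: [-0.8, -0.0, 0.2]
gripper_width: 49.9
grasp_force: 0.0
```

```bash
python3 - <<'E'
from h import *
st();to(*r2w(71,-86),80,98.3)
p=plane("scene",(358,307),98);print(p, p[:2]-r2w(71,-86))
E
```

```text
t 46.75 p [675.8  -6.2 120.9] F [-0.8 -0.   0.2] w 49.9 g 0.0 j [ 0.23  0.56  0.01 -0.   -1.03 -1.65]
shift [-2.8 -3.  40.9] at [675.8  -6.2 120.9] tool y 98.5 tilt [-0.009 -0.001]
turn z 0.003 shift after turn [-2.8 -3.  40.9]
[681.01579072 -14.87258384  98.        ] [ 2.34482641 -6.02265625]
```

{"method": "send_rows", "body": {
  "series": [
    [[-1, -4, 15], [0, 0, 0], 50],
    [[0, 0, 15], [0, 0, 0], 50],
    [[0, 0, 8], [0, 0, 0], 50],
    [[0, 0, 0], [0, 0, 0], 50],
    [[0, 0, 0], [0, 0, 0], 50]
  ]
}}

```text
clock: 47.25
position: [680.4, -12.1, 87.5]
ee_rot: [-0.073, 0.997, -0.0, 0.0]
contact_force: [-0.5, 0.2, 0.3]
gripper_width: 50.2
grasp_force: 0.0
```

{"method": "send_rows", "body": {
  "series": [
    [[0, 0, 0], [0, 0, 0], 35],
    [[0, 0, 0], [0, 0, 0], 25],
    [[0, 0, 0], [0, 0, 0], 10],
    [[0, 0, 0], [0, 0, 0], 5],
    [[0, 0, 0], [0, 0, 0], 5],
    [[0, 0, 0], [0, 0, 0], 5]
  ]
}}

```text
clock: 47.85
position: [680.4, -11.9, 88.0]
ee_rot: [-0.073, 0.997, -0.0, 0.001]
contact_force: [-1.1, -0.2, 4.2]
gripper_width: 12.1
grasp_force: 59.7
```

```bash
python3 - <<'E'
from h import *
st();to(*r2w(36,-86),80,98.3)
E
```

```text
t 47.85 p [680.4 -11.9  88. ] F [-1.1 -0.2  4.2] w 12.1 g 59.7 j [ 0.22  0.59 -0.02  0.   -0.96 -1.64]
shift [36.3  3.3  8. ] at [680.4 -11.9  88. ] tool y 98.4 tilt [ 0.001 -0.   ]
turn z 0.001 shift after turn [36.3  3.3  8. ]
```

Gripped on the knob (12 mm). I drag it along rack -x (tool +x).

{"method": "send_rows", "body": {
  "series": [
    [[5, 0, 0], [0, 0, 0], 5],
    [[6, 0, 0], [0, 0, 0], 5],
    [[6, 0, 0], [0, 0, 0], 5],
    [[6, 0, 0], [0, 0, 0], 5],
    [[6, 0, 0], [0, 0, 0], 5],
    [[4, 0, 0], [0, 0, 0], 5],
    [[0, 0, 0], [0, 0, 0], 5]
  ]
}}

```text
clock: 48.55
position: [646.7, -16.8, 88.0]
ee_rot: [-0.073, 0.997, -0.0, 0.0]
contact_force: [-0.2, 0.0, 7.2]
gripper_width: 11.5
grasp_force: 59.9
```

{"method": "send_rows", "body": {
  "series": [
    [[2, 0, 0], [0, 0, 0], 5],
    [[2, 0, 0], [0, 0, 0], 5],
    [[0, 0, 0], [0, 0, 0], 5]
  ]
}}

```text
clock: 48.85
position: [645.7, -16.9, 88.0]
ee_rot: [-0.073, 0.997, 0.0, 0.003]
contact_force: [7.0, 0.1, 2.6]
gripper_width: 12.0
grasp_force: 59.5
```

{"method": "send_rows", "body": {
  "series": [
    [[2, 0, 0], [0, 0, 0], 5],
    [[1, 0, 0], [0, 0, 0], 5],
    [[0, 0, 0], [0, 0, 0], 5]
  ]
}}

```text
clock: 49.15
position: [645.7, -16.9, 88.0]
ee_rot: [-0.073, 0.997, 0.0, 0.006]
contact_force: [12.6, -0.7, -1.7]
gripper_width: 11.5
grasp_force: 58.9
```

At the shut stop: 35 mm travelled and the force is rising. Unwind, release, lift and clear.

{"method": "send_rows", "body": {
  "series": [
    [[-4, 0, 0], [0, 0, 0], 5],
    [[0, 0, 0], [0, 0, 0], 13],
    [[0, 0, 0], [0, 0, 0], 20],
    [[0, 0, 0], [0, 0, 0], 40],
    [[0, 0, 0], [0, 0, 0], 44],
    [[0, 0, -40], [0, 0, 0], 44],
    [[0, 0, -45], [0, 0, 0], 44],
    [[0, 0, -45], [0, 0, 0], 44]
  ]
}}

```text
clock: 49.95
position: [643.1, -17.2, 217.4]
ee_rot: [-0.073, 0.997, -0.0, -0.002]
contact_force: [1.2, 0.9, 0.1]
gripper_width: 43.9
grasp_force: 0.0
```

{"method": "send_rows", "body": {
  "series": [
    [[25, -30, 0], [0, 0, 0], 44],
    [[25, -40, 0], [0, 0, 0], 44],
    [[25, -40, 0], [0, 0, 0], 44],
    [[25, -40, 0], [0, 0, 0], 44],
    [[25, -40, 0], [0, 0, 0], 44],
    [[0, 0, 0], [0, 0, 0], 44],
    [[0, 0, 0], [0, 0, 0], 44]
  ]
}}

```text
clock: 50.65
position: [547.1, -224.0, 216.5]
ee_rot: [-0.072, 0.997, 0.0, -0.001]
contact_force: [1.3, 0.2, 0.1]
gripper_width: 43.8
grasp_force: 0.0
```

```bash
python3 - <<'E'
from h import *
st();S=grab("scene","s16");T=grab("top","t16")
for a,ce,bb,p in comps(S,"yellow",(255,215,450,370),25):print("s",a,ce,bb)
for a,ce,bb,p in comps(T,"yellow",(245,130,390,285),25):print("t",a,ce,bb)
o=np.hstack([cv2.resize(S[215:365,260:460],(520,390),interpolation=2),cv2.resize(T[130:285,250:360],(277,390),interpolation=2)])
o=np.vstack([o,cv2.resize(S[205:305,420:560],(797,205),interpolation=2)]);cv2.imwrite("pics/g16.png",o)
E
```

```text
t 50.65 p [ 547.1 -224.   216.5] F [1.3 0.2 0.1] w 43.8 g 0.0 j [-0.12  0.34 -0.1  -0.   -1.13 -1.31]
s 85 [333.1 273.3] [327 269  14  10]
s 51 [353.9 293.7] [350 289  10  10]
s 320 [364.7 321.9] [349 312  32  28]
t 194 [321.  154.4] [312 148  20  13]
t 180 [327.3 186.4] [317 175  22  20]
t 210 [331.2 218.5] [321 201  20  27]
```

View pics/g16.png

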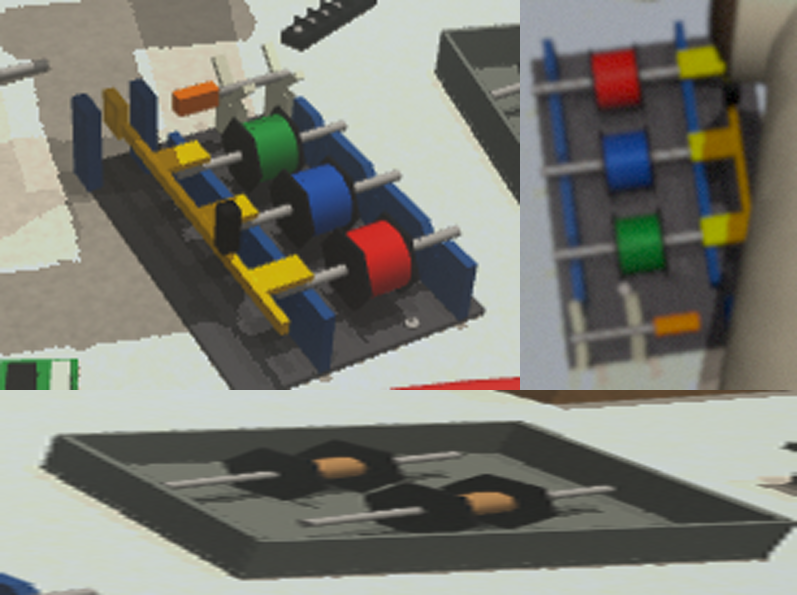

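The picture shows the keeper shut over all three spindles; its yellow patches are back at their original pixels, (364.7,321.9). The pin is parked, and both empties lie in the bin.

```bash
python3 -c "
from bench import job_done
print(job_done())"
```

```text
the job is handed in; nothing more can be done
None
```

I handed the job in at about 51 s on the robot clock: the pin is parked in the notches, both empty reels are in the bin, the red, blue and green reels are seated level, the keeper is shut over them, and the module was not touched.

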